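# Put up two model houses on a street diorama

## Robot

A 7-joint arm with a two-finger parallel gripper is mounted at the origin on the work surface. World frame = base frame: x ahead of the robot, y to its left, z up, the work surface at z = 0. Lengths are in m, angles in rad, forces in N, time in s.
With the tool pointing down it reaches from about 0.4 to 0.85 m from the base axis. Payload 10.4 kg.
Tool frame: the origin (TCP) lies between the finger pads; the fingertips stand ahead of it and the grasp point (between the pads) lies 6 mm ahead of it (finger_overhang is the z of the fingertips in the tool frame, in m); z points along the fingers, y is the direction in which the jaws open and shut (so a half turn about z gives the same grasp; the last joint's range is limited). The gripper opens to 85 mm and grips with 20 to 120 N. Pads are 22 mm wide; open, the fingers measure 114 mm over their backs; the gripper's body (76 mm by 85 mm) begins 54 mm behind the grasp point. The pads swing forward as they close: fully open they stand 13 mm farther back than shut.
Start: joints at [1.183, 0.332, -0.065, 1.46, 0.022, 1.35, -0.088], TCP at [0.223, -0.584, 0.236] pointing down, gripper open.
Joint ranges: [-2.6, 2.6], [-0.5, 2.12], [-1.47, 1.34], [0.16, 2.42], [-1.27, 4.41], [0.06, 2.06], [-2.6, 2.6]. Speed limits (rad/s): [2.22, 2.22, 2.79, 2.79, 3.14, 3.14, 3.14].

## Interface

Orientations are given as a unit quaternion [x, y, z, w].
In Python, from workcell import * gives the robot as it stands.
- The arm moves only by the shell command python3 -m creep 'ROWS' [FORCE]. ROWS is JSON, a list of rows, each a list of 7 numbers: the turn, a rotation vector about the tool's x, y, z in rad, then the shift along the tool's x, y, z in mm, then the closure in counts, from 0 (fully open) to 255 (shut). In form: [[wx, wy, wz, dx, dy, dz, claw], ...]. A call has 1 to 8 rows; each row shifts and turns the commanded pose from where the row before left it, along the tool's axes as they then stand; what a row does not reach is not made up. A row lasts 1/10 s, in which the tool goes at most 50 mm and 8.59 degrees, less where a joint would pass 70% of its speed; a pose out of reach is approached as far as the arm can. A call is refused whole if a number of a shift passes 50 or a number of a turn 0.15, either way. A call with a gripper value outside its range is refused whole. The fingers move at their own pace and stop on an object; FORCE is the grip in N (left out, the last holds). Time passes only in rows, so rows that do not move let the fingers close. It gives the time, the measured TCP pose, the force and the opening at its end, in the units of the state.
- get_obs(): the state, without advancing time (a new reading comes with each control period).
- camera(name): name is "scene" or "top" or "wrist"; returns (picture, depth): 400x640x3 uint8, blue, green, red; 400x640 float32, m along the optical axis (not along the pixel's ray), 0 where there is no reading.
- camera_model(name): a dict with "camera_matrix" (3x3 intrinsics, pixels), "R" (3x3) and "t" (3): a world point X has camera coordinates R X + t; the wrist camera has in their place "mount" (4x4, takes a point from camera to tool coordinates, whose origin is the TCP and whose axes are the flange's). Camera axes: x right, y down, z forward; pixel columns grow to the right and rows downward; lengths in m; the calibration is good to about 2 mm. A picture is of the moment at which its call begins: read the wrist's pose just before it. camera_model takes no time and is no camera call.
- hand_in(): hands the job in, once; it reports no verdict.
The state is a dict: "clock": time; "joint_pos": joint angles; "joint_velocities": joint speeds; "tau": joint torques, N m; "position": TCP position; "ee_rot": TCP orientation; "ft_force": force on the tool from outside, world axes, zero at the start; "torque": the same for the moment, N m; "grip_width": opening from 0.0 (shut) to 1.0 (fully open).
Only numpy, scipy, OpenCV 4.12 (cv2) and the standard library are available. Lean on these libraries where they do the work, as an engineer would, in place of code of your own. Each camera call takes 0.05 s, during which the arm holds its last target.

## Task

Put up the two model houses from their loose parts on the street diorama: on the grey paved plot the town house, from the bottom up the cream shop floor, the brick upper floor and the red roof; on the green lawn plot the workshop, the blue floor and then the slate roof. Each part stands centred and flush on what is below it, with its long side along the street (front and back are alike). Set the parts down rather than dropping them, leave the model car, the glue bottle and the brush jar as they are, and let go of everything at the end.

Things in the scene. Friction and masses are not known exactly. Their poses are not given: they have to be found in the camera images.
- plot_paved: Light grey paved plot with a grid of joints, 94 x 104 mm, with a grey foundation slab 64 x 78 mm in its middle. Fixed on the diorama board (12 mm thick, 200 x 360 mm; small trees up to 66 mm above the table at its two ends). Origin: centre of its underside, 12 mm above the table; the slab's top is 6 mm above the origin. x across to the street, y along the street, z up.
- plot_lawn: Green lawn plot, 94 x 104 mm, with a brownish foundation slab 60 x 70 mm in its middle. Fixed on the board beside the paved plot, either to its left or right, about 144 mm between centres. Origin: centre of its underside, 12 mm above the table; the slab's top is 6 mm above the origin. x across to the street, y along the street, z up.
- shop_floor: Ground floor of the town house: cream walls, shop windows with green bands, brown door. 58 mm deep (x), 72 mm long (y), 40 mm high. Rigid open-topped box, 4 mm walls and floor, standing floor down. Origin: centre of its underside; x across its depth (from front to front), y along its length, z up. Both fronts look alike: either way round is right. About 90 g.
- brick_floor: Upper floor of the town house: brick-red walls, three white-framed windows a front. 58 mm deep (x), 72 mm long (y), 36 mm high. Rigid open-topped box, 4 mm walls and floor, standing floor down. Origin: centre of its underside; x across its depth (from front to front), y along its length, z up. Both fronts look alike: either way round is right. About 80 g.
- red_roof: Town house roof: red tiled gable roof, 66 mm across the eaves (x), 84 mm long (y), ridge 26 mm above the underside, cream chimney on mid-ridge. Origin: centre of its flat underside (eaves are 3 mm or more above it); x across, y along the ridge, z up. Either way round fits. Lift it by the chimney: a firm block over the origin, 14 mm in x, 24 mm in y, top 52 mm above the underside. About 70 g.
- workshop_floor: The one floor of the workshop: blue boarded walls, a window and a pale wooden door a front. 54 mm deep (x), 64 mm long (y), 36 mm high. Rigid open-topped box, 4 mm walls and floor, standing floor down. Origin: centre of its underside; x across its depth (from front to front), y along its length, z up. Both fronts look alike: either way round is right. About 80 g.
- slate_roof: Workshop roof: dark slate-grey gable roof, 62 mm across the eaves (x), 76 mm long (y), ridge 24 mm above the underside, brick-red chimney on mid-ridge. Origin: centre of its flat underside (eaves are 3 mm or more above it); x across, y along the ridge, z up. Either way round fits. Lift it by the chimney: a firm block over the origin, 14 mm in x, 24 mm in y, top 50 mm above the underside. About 70 g.
- model_car: Bystander: a white model estate car, 50 x 21 x 17 mm, loose on the table among the house parts. Origin: centre of its underside; x along the car. Leave it where it is.
- glue_bottle: Bystander: a grey glue bottle with yellow label and white cap, 42 mm in diameter, 110 mm high, loose on the table at one side of the board. Origin: centre of its underside. Leave it alone.
- brush_jar: Bystander: a blue ceramic jar 64 mm in diameter and 85 mm high with three paint brushes that reach 155 mm above the table, loose on the table at the other side of the board. Origin: centre of its underside. Leave it alone.
Things that resemble listed ones, but are neither listed nor needed, are in the scene too. What is shaped like the red_roof but purple or yellow is not meant.

How it is judged:
By the outcome, as a careful person would: the job done as asked, in the order asked, and still so for the second after the job is handed in, with the robot touching nothing.
It also fails if it takes over 109 s, if anything falls off the work surface, if the arm or the gripper's body presses on something with over 40 N, if the wrist force passes 120 N, or if a joint passes its speed limit or range.

## Working session

There is one attempt and no reset: what is moved stays moved. The work goes in short steps, Python scripts to look and compute and a shell command to move; the robot and the scene stay as the last step left them, time stands still between calls to the robot, and variables do not carry over. Pictures are saved under pics/ and viewed, and the job is handed in when it is done.

```bash
ls; mkdir -p pics; python3 - <<'E'
from workcell import *
import cv2
o=get_obs();print(o)
for n in("scene","top","wrist"):
    p,d=camera(n);cv2.imwrite(f"pics/a_{n}.png",p);import numpy as np;np.save(f"pics/a_{n}.npy",d)
    print(n,camera_model(n))
E
```

```text
pics
{'clock': 0.0, 'joint_pos': array([ 1.18341741,  0.33286598, -0.06468981,  1.460963  ,  0.02159835,
        1.34986444, -0.08847588]), 'joint_velocities': array([-0.00073471, -0.00167487, -0.00062249,  0.00034754, -0.00155723,
        0.00075978,  0.00237819]), 'tau': array([-1.41565652e-03, -6.25454664e+01,  4.81012592e-02, -3.91609168e+01,
        1.60428614e-02,  9.89155989e-03, -1.51151539e-05]), 'position': array([ 0.22282357, -0.58353712,  0.23470922]), 'ee_rot': array([ 9.83409632e-01,  1.81397359e-01, -1.60028845e-04, -6.84246753e-04]), 'ft_force': array([-0.67734319,  0.2772217 ,  0.22272344]), 'torque': array([-0.00670278,  0.03612125,  0.06771009]), 'grip_width': 0.9991786578489407}
scene {'camera_matrix': array([[496.05427171,   0.        , 324.56210751],
       [  0.        , 496.05427171, 203.67646281],
       [  0.        ,   0.        ,   1.        ]]), 'R': array([[ 0.16373018,  0.98630917, -0.01966363],
       [ 0.52978572, -0.1047254 , -0.84164107],
       [-0.83217758,  0.12738453, -0.53967922]]), 't': array([-0.1383156 , -0.25018529,  1.78605787])}
top {'cam
[... 198 characters left out ...]
983778 , -0.00511657],
       [-0.97304387,  0.05641328, -0.22361388],
       [ 0.22353978, -0.00770165, -0.97466438]]), 't': array([0.06204906, 0.54024503, 0.97876686])}
wrist {'camera_matrix': array([[304.90938953,   0.        , 313.80626451],
       [  0.        , 304.90938953, 198.72224308],
       [  0.        ,   0.        ,   1.        ]]), 'mount': array([[-2.00826091e-04, -9.52828578e-01, -3.03508912e-01,
         7.67277595e-02],
       [ 9.99999905e-01, -3.08953932e-04,  3.08241572e-04,
         3.13577835e-05],
       [-3.87471651e-04, -3.03508821e-01,  9.52828550e-01,
        -1.37824766e-01],
       [ 0.00000000e+00,  0.00000000e+00,  0.00000000e+00,
         1.00000000e+00]])}
```

View pics/a_scene.png

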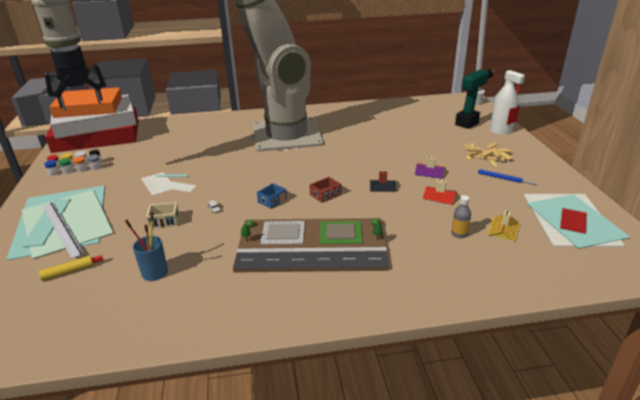

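View pics/a_top.png

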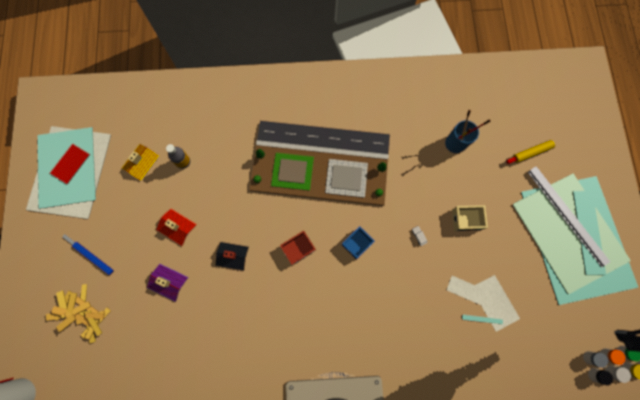

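View pics/a_wrist.png

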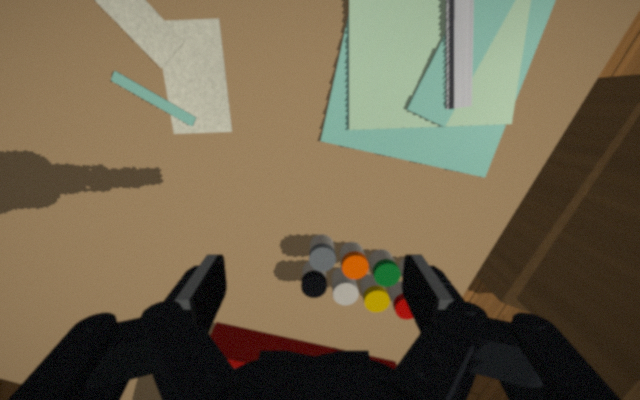

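```bash
python3 - <<'E'
import cv2
p=cv2.imread("pics/a_top.png")
cv2.imwrite("pics/b1.png",cv2.resize(p[110:310,110:270],None,fx=3.75,fy=3,interpolation=cv2.INTER_CUBIC)[:600,:600])
cv2.imwrite("pics/b2.png",cv2.resize(p[110:280,230:500],None,fx=2.95,fy=2.95,interpolation=cv2.INTER_CUBIC))
E
python3 -c "
import workcell;print([n for n in dir(workcell) if n[0]!='_'])
for n in ('finger_overhang','FINGER_OVERHANG'):
    print(getattr(workcell,n,None))"
cat > h.py <<'E'
from workcell import *
import numpy as np, cv2
from scipy.spatial.transform import Rotation as Rn
def cloud(n,d,obs=None):
    m=camera_model(n);K=m["camera_matrix"]
    v,u=np.mgrid[0:d.shape[0],0:d.shape[1]]
    P=np.stack([(u-K[0,2])/K[0,0]*d,(v-K[1,2])/K[1,1]*d,d],-1)
    if n=="wrist":
        M=m["mount"];P=P@M[:3,:3].T+M[:3,3]
        return P@Rn.from_quat(obs["ee_rot"]).as_matrix().T+obs["position"]
    return (P-m["t"])@m["R"]
E
python3 - <<'E'
from h import *
d=np.load("pics/a_top.npy");P=cloud("top",d);p=cv2.imread("pics/a_top.png")
print("table z",[P[v,u,2].round(4) for u,v in((200,300),(400,280),(450,250),(100,240))])
for nm,u,v in(("yellow",141,162),("red",176,227),("purple",167,283),("slate",232,256),("brick",298,249),("blue",358,243),("car",419,236),("cream",471,218),("lawn",293,171),("paved",347,178),("bottle",178,156),("jar",462,137)):
    w=P[v-22:v+22,u-22:u+22].reshape(-1,3);
    h=w[w[:,2]>(0.01 if nm not in("lawn","paved") else .014)]
    r=cv2.minAreaRect(h[:,:2].astype(np.float32)*1000)
    print(nm,P[v,u].round(3),"rect",np.round(r[0],0),np.round(r[1],0),round(r[2]),"zmax",h[:,2].max().round(3))
E
```

```text
['MotionError', 'camera', 'camera_model', 'finger_overhang', 'get_obs', 'hand_in']
0.025
None
table z [np.float64(-0.0028), np.float64(-0.0), np.float64(-0.0019), np.float64(0.0006)]
yellow [0.689 0.478 0.02 ] rect [528. 263.] [619.  84.] 53 zmax 1.075
red [0.503 0.375 0.039] rect [413. 236.] [442.  64.] 58 zmax 1.075
purple [0.364 0.394 0.042] rect [326. 250.] [415.  80.] 75 zmax 1.075
slate [0.421 0.233 0.044] rect [389. 152.] [269.  64.] 69 zmax 1.075
brick [0.433 0.069 0.003] rect [393.  47.] [151.  73.] 29 zmax 1.075
blue [ 0.44  -0.087  0.005] rect [390. -31.] [ 53. 209.] 41 zmax 1.075
car [ 0.447 -0.243  0.019] rect [ 372. -115.] [ 48. 328.] 30 zmax 1.075
cream [ 0.488 -0.389  0.005] rect [ 423. -183.] [ 78. 492.] 18 zmax 1.075
lawn [0.641 0.072 0.017] rect [509.  82.] [117. 391.] 87 zmax 1.075
paved [ 0.612 -0.07   0.02 ] rect [490. -50.] [122. 381.] 81 zmax 1.075
bottle [0.68  0.361 0.075] rect [529. 221.] [567.  60.] 46 zmax 1.075
jar [ 0.696 -0.377  0.054] rect [ 522. -175.] [ 63. 601.] 41 zmax 1.075
```

View pics/b1.png

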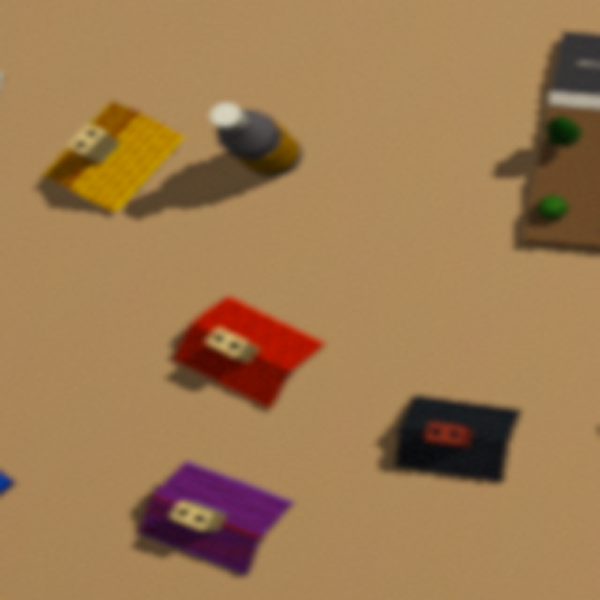

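View pics/b2.png

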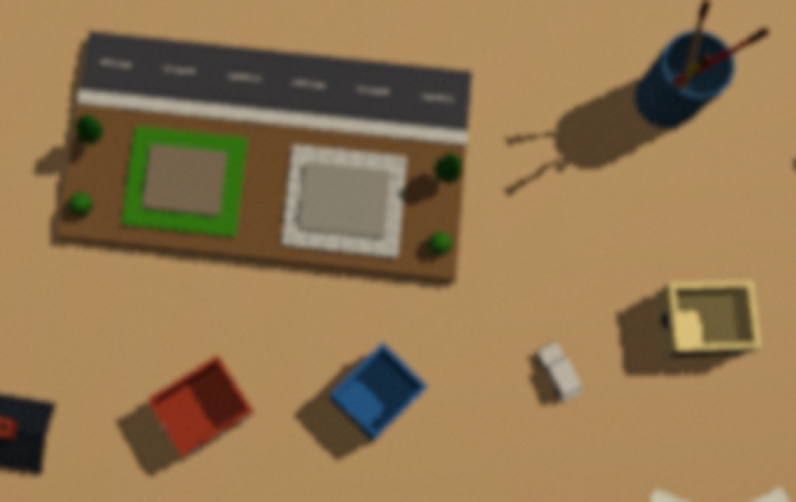

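```bash
cat >> h.py <<'E'
def blob(P,d,c,zlo,zhi,rad=.065):
    m=(d>0)&(P[...,2]>zlo)&(P[...,2]<zhi)&(np.hypot(P[...,0]-c[0],P[...,1]-c[1])<rad)
    n,L=cv2.connectedComponents(m.astype(np.uint8))
    k=max(range(1,n),key=lambda i:(L==i).sum())
    h=P[L==k]; r=cv2.minAreaRect((h[:,:2]*1000).astype(np.float32))
    (a,b),(w,l),t=r
    # yaw of the long side (deg)
    if w>l: yaw=t
    else: yaw=t+90
    return np.round([a,b],1),np.round(sorted((w,l)),1),round((yaw+90)%180-90,1),len(h),np.round(np.median(h[:,2])*1000,1)
E
python3 - <<'E'
from h import *
d=np.load("pics/a_top.npy");P=cloud("top",d)
for nm,c,zl,zh in(("red",(.503,.375),.006,.06),("redchim",(.503,.375),.035,.06),("slate",(.42,.233),.006,.06),("slchim",(.42,.233),.034,.06),("brick",(.433,.069),.028,.045),("blue",(.44,-.087),.028,.045),("car",(.447,-.243),.006,.03),("cream",(.488,-.389),.03,.045),("lawnslab",(.641,.072),.0155,.03),("paveslab",(.612,-.07),.0155,.03),("bottle",(.68,.361),.05,.12),("jar",(.696,-.377),.05,.09)):
    print(nm,*blob(P,d,c,zl,zh))
m=(d>0)&(P[...,2]>.006)&(P[...,2]<.016)&(abs(P[...,0]-.65)<.2)&(abs(P[...,1])<.25)
n,L,s,_=cv2.connectedComponentsWithStats(m.astype(np.uint8));k=1+s[1:,4].argmax()
print(cv2.minAreaRect((P[L==k][:,:2]*1000).astype(np.float32)))
E
```

```text
red [509.  386.1] [66.9 86. ] 55.8 790 16.9
redchim [508.7 385.7] [13.9 25.8] 55.4 69 51.3
slate [424.3 240.5] [62.8 77.3] 77.2 693 15.6
slchim [424.1 240.3] [13.6 24. ] 76.0 64 49.1
brick [433.6  69.3] [58.5 71.9] -61.0 178 35.7
blue [437.5 -85. ] [53.2 65.1] -49.0 160 35.9
car [ 448.2 -246.7] [20.7 49.4] 19.4 157 14.0
cream [ 484.9 -377.5] [59.3 74.5] 88.7 254 38.8
lawnslab [640.4  73.2] [ 93.6 102.9] 80.1 800 17.9
paveslab [614.3 -69. ] [ 95.1 106.2] 81.1 876 18.0
bottle [684.1 367.5] [32.4 40.5] -52.1 274 77.3
jar [ 697.9 -376.8] [63.1 63.5] -77.7 369 73.8
((665.8521728515625, -3.1618804931640625), (365.44781494140625, 208.0501251220703), 79.75375366210938)
```

```bash
cat >> h.py <<'E'
def pose():
    o=get_obs();M=Rn.from_quat(o["ee_rot"]).as_matrix()
    return o,o["position"]*1000,np.degrees(np.arctan2(M[1,0],M[0,0])),M
def plan(pts,yaw,n=None,step=42,ystep=8.3):
    """pts: waypoints mm; yaw deg mod 180 (nearest). prints rows per segment"""
    o,p,y,M=pose(); print("t",round(o["clock"],2),"pos",p.round(1),"yaw",y.round(1),"zax",M[:,2].round(3),"grip",round(o["grip_width"],3),"F",o["ft_force"].round(1),"q7",o["joint_pos"][6].round(2))
    dy=(yaw-y+90)%180-90; left=dy; ycur=y
    for t in pts:
        t=np.array(t,float); D=t-p; k=max(1,int(np.ceil(np.linalg.norm(D)/step)))
        if np.array_equal(t,np.array(pts[0],float)): k=max(k,int(np.ceil(abs(dy)/ystep)))
        dyi=left/k; left=0
        for i in range(k):
            c,s=np.cos(np.radians(ycur)),np.sin(np.radians(ycur)); w=D/k
            print([0,0,round(-np.radians(dyi),3),round(w[0]*c+w[1]*s,1),round(w[0]*s-w[1]*c,1),round(-w[2],1)])
            ycur+=dyi
        p=t; print('--')
E
python3 -c "
from h import *
plan([(484.9,-377.5,170)],88.7)"
```

```text
t 0.15 pos [ 222.9 -583.6  234.9] yaw 20.9 zax [-0.     0.001 -1.   ] grip 0.997 F [ 0.2 -0.9  0.5] q7 -0.09
[0, 0, np.float64(-0.131), np.float64(35.4), np.float64(-11.0), np.float64(7.2)]
[0, 0, np.float64(-0.131), np.float64(36.5), np.float64(-6.3), np.float64(7.2)]
[0, 0, np.float64(-0.131), np.float64(37.0), np.float64(-1.4), np.float64(7.2)]
[0, 0, np.float64(-0.131), np.float64(36.9), np.float64(3.4), np.float64(7.2)]
[0, 0, np.float64(-0.131), np.float64(36.1), np.float64(8.2), np.float64(7.2)]
[0, 0, np.float64(-0.131), np.float64(34.7), np.float64(12.9), np.float64(7.2)]
[0, 0, np.float64(-0.131), np.float64(32.7), np.float64(17.3), np.float64(7.2)]
[0, 0, np.float64(-0.131), np.float64(30.2), np.float64(21.5), np.float64(7.2)]
[0, 0, np.float64(-0.131), np.float64(27.1), np.float64(25.3), np.float64(7.2)]
--
```

```bash
sed -i 's/print(\[0,0,round(-np.radians(dyi),3),\(.*\)\])$/print([float(q) for q in (0,0,round(-np.radians(dyi),3),\1)])/' h.py
python3 -m creep '[[0,0,-0.13,35.5,-11,7,0],[0,0,-0.13,36.5,-6,7,0],[0,0,-0.13,37,-1.5,7,0],[0,0,-0.13,37,3.5,7,0],[0,0,-0.13,36,8,7,0],[0,0,-0.13,34.5,13,7,0],[0,0,-0.13,32.5,17,7,0],[0,0,-0.13,30,21.5,7,0]]' 60
python3 -c "
from h import *
plan([(484.9,-377.5,170)],88.7)"
```

```text
clock: 0.95
position: [0.4573, -0.4014, 0.1791]
ee_rot: [0.762, 0.648, -0.0, -0.0]
ft_force: [0.2, -0.6, 0.0]
grip_width: 1.001
t 0.95 pos [ 457.3 -401.4  179.1] yaw 80.8 zax [-0.  0. -1.] grip 1.001 F [ 0.2 -0.6  0. ] q7 0.39
[0.0, 0.0, -0.138, 28.0, 23.4, 9.1]
--
```

```bash
python3 -m creep '[[0,0,-0.138,28,23.5,9,0],[0,0,0,0,0,0,0]]'
cat >> h.py <<'E'
def look(name):
    o,p,y,M=pose();im,d=camera("wrist");cv2.imwrite(f"pics/{name}.png",im);return im,d,cloud("wrist",d,o)
E
python3 -c "
from h import *
im,d,P=look('w1')
print(blob(P,d,(.485,-.3775),.03,.045))
print(blob(P,d,(.485,-.3775),.006,.045))
plan([(484.9,-377.5,34)],88.7)"
```

```text
clock: 1.15
position: [0.4881, -0.3729, 0.169]
ee_rot: [0.713, 0.702, 0.002, -0.001]
ft_force: [0.4, 0.3, 0.6]
grip_width: 1.0
(array([ 484.9, -377.8]), array([59.9, 72.9]), 88.3, 1571, np.float64(39.0))
(array([ 484.9, -377.6]), array([59.9, 73.3]), 88.3, 2486, np.float64(36.4))
t 1.2 pos [ 486.  -375.8  169.5] yaw 88.7 zax [-0.     0.002 -1.   ] grip 0.999 F [-0.9 -0.8  0.4] q7 0.46
[0.0, 0.0, -0.0, -0.4, -0.3, 33.9]
[0.0, 0.0, -0.0, -0.4, -0.3, 33.9]
[0.0, 0.0, -0.0, -0.4, -0.3, 33.9]
[0.0, 0.0, -0.0, -0.4, -0.3, 33.9]
--
```

View pics/w1.png

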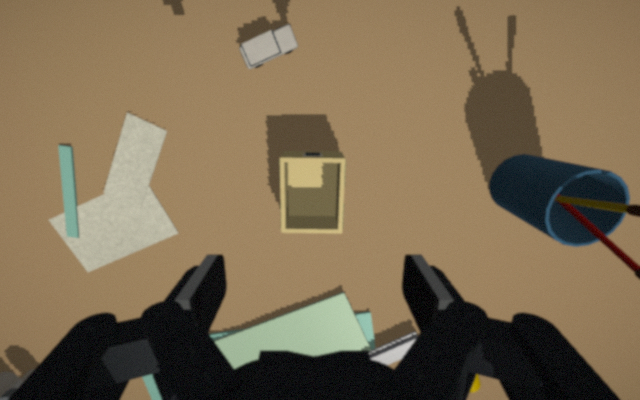

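```bash
python3 -m creep '[[0,0,0,0,0,40,0],[0,0,0,0,0,40,0],[0,0,0,0,0,30,0],[0,0,0,0,0,0,0],[0,0,0,0,0,0,0]]'
python3 -c "
from h import *
plan([(484.9,-377.7,34)],88.5)"
```

```text
clock: 1.7
position: [0.4839, -0.3795, 0.0613]
ee_rot: [0.718, 0.697, -0.0, -0.0]
ft_force: [0.4, -0.4, 0.9]
grip_width: 0.996
t 1.7 pos [ 483.9 -379.5   61.3] yaw 88.3 zax [-0. -0. -1.] grip 0.996 F [ 0.4 -0.4  0.9] q7 0.42
[0.0, 0.0, -0.003, 1.8, 1.0, 27.3]
--
```

```bash
python3 -m creep '[[0,0,0,2,1,27,0],[0,0,0,0,0,0,0],[0,0,0,0,0,0,0],[0,0,0,0,0,0,0]]'
python3 -c "
from h import *
plan([(484.9,-377.7,34)],88.5)"
```

```text
clock: 2.1
position: [0.4861, -0.3776, 0.0357]
ee_rot: [0.717, 0.697, 0.0, 0.001]
ft_force: [-0.0, -0.3, -0.2]
grip_width: 1.001
t 2.1 pos [ 486.1 -377.6   35.7] yaw 88.4 zax [ 0.002 -0.002 -1.   ] grip 1.001 F [-0.  -0.3 -0.2] q7 0.41
[0.0, 0.0, -0.002, -0.1, -1.2, 1.7]
--
```

```bash
python3 -m creep '[[0,0,0,0,-1,1,255],[0,0,0,0,0,0,255],[0,0,0,0,0,0,255],[0,0,0,0,0,0,255],[0,0,0,0,0,0,255],[0,0,0,0,0,0,255]]' 50
python3 -m creep '[[0,0,0,0,0,0,255],[0,0,0,0,0,0,255]]'

```

```text
clock: 2.7
position: [0.4847, -0.3772, 0.0337]
ee_rot: [0.717, 0.697, -0.0, 0.001]
ft_force: [-2.4, 0.3, 7.9]
grip_width: 0.657
clock: 2.9
position: [0.4847, -0.3772, 0.0338]
ee_rot: [0.717, 0.697, -0.0, 0.001]
ft_force: [-2.6, 1.1, 7.3]
grip_width: 0.66
```

```bash
python3 -c "
from h import *
o,p,y,M=pose()
plan([p+[0,0,90],(614.3,-69,124)],79.8)"
```

```text
t 2.9 pos [ 484.7 -377.2   33.8] yaw 88.4 zax [ 0.001 -0.001 -1.   ] grip 0.66 F [-2.6  1.1  7.3] q7 0.41
[0.0, 0.0, 0.05, 0.0, 0.0, -30.0]
[0.0, 0.0, 0.05, 0.0, 0.0, -30.0]
[0.0, 0.0, 0.05, 0.0, 0.0, -30.0]
--
[0.0, 0.0, -0.0, 40.8, 9.1, -0.0]
[0.0, 0.0, -0.0, 40.8, 9.1, -0.0]
[0.0, 0.0, -0.0, 40.8, 9.1, -0.0]
[0.0, 0.0, -0.0, 40.8, 9.1, -0.0]
[0.0, 0.0, -0.0, 40.8, 9.1, -0.0]
[0.0, 0.0, -0.0, 40.8, 9.1, -0.0]
[0.0, 0.0, -0.0, 40.8, 9.1, -0.0]
[0.0, 0.0, -0.0, 40.8, 9.1, -0.0]
--
```

```bash
python3 -m creep '[[0,0,0,0,0,-15,255],[0,0,0.05,0,0,-35,255],[0,0,0.05,0,0,-40,255],[0,0,0.05,20,5,0,255],[0,0,0,40,9,0,255],[0,0,0,40,9,0,255],[0,0,0,40,9,0,255],[0,0,0,40,9,0,255]]'
python3 -m creep '[[0,0,0,40,9,0,255],[0,0,0,40,9,0,255],[0,0,0,40,9,0,255],[0,0,0,15,4,0,255],[0,0,0,0,0,0,255],[0,0,0,0,0,0,255]]'
python3 -c "
from h import *
plan([(614.3,-69,100)],79.8)
im,d,P=look('w2')
print(blob(P,d,(.64,.0732),.0155,.03))
plan([(614.3,-69,100)],79.8)
"
```

```text
clock: 3.7
position: [0.5561, -0.2049, 0.1237]
ee_rot: [0.767, 0.641, 0.0, 0.0]
ft_force: [0.5, -0.2, -0.4]
grip_width: 0.659
clock: 4.3
position: [0.6098, -0.0801, 0.1229]
ee_rot: [0.767, 0.641, -0.0, 0.0]
ft_force: [0.3, -0.5, -0.7]
grip_width: 0.655
t 4.3 pos [609.8 -80.1 122.9] yaw 79.8 zax [-0.    -0.001 -1.   ] grip 0.655 F [ 0.3 -0.5 -0.7] q7 -0.28
[0.0, 0.0, -0.0, 11.7, 2.4, 22.9]
--
(array([636.1,  50.1]), array([23.9, 62.8]), -9.7, 3142, np.float64(17.4))
t 4.35 pos [609.7 -80.9 122.8] yaw 79.7 zax [-0.    -0.001 -1.   ] grip 0.657 F [ 0.3  0.  -1.3] q7 -0.28
[0.0, 0.0, -0.002, 12.6, 2.4, 22.8]
--
```

View pics/w2.png

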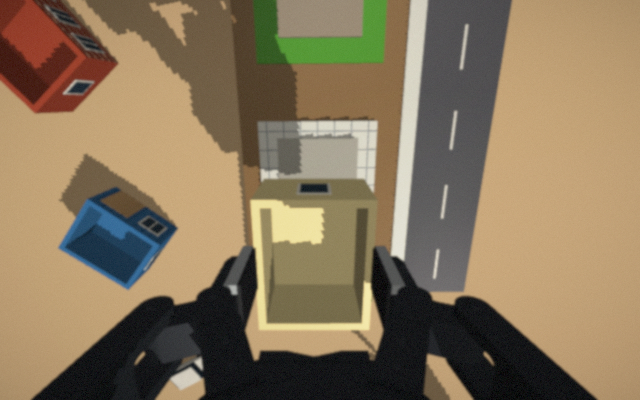

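```bash
python3 - <<'E'
from h import *
d=np.load("pics/a_top.npy");P=cloud("top",d);p=cv2.imread("pics/a_top.png")
for c in((.6404,.0732),(.6143,-.069)):
    m=(np.hypot(P[...,0]-c[0],P[...,1]-c[1])<.05)&(d>0)
    print(np.histogram(P[m][:,2]*1000,bins=np.arange(11,22,.5)))
    for z in(.0165,.017): print(blob(P,d,c,z,.022))
# colour
hsv=cv2.cvtColor(p,cv2.COLOR_BGR2HSV).astype(int)
print(hsv[171,285:300],hsv[171,278],hsv[178,347],hsv[178,329])
X=lambda m:cv2.minAreaRect((P[m][:,:2]*1000).astype(np.float32))
near=lambda c,r:(np.hypot(P[...,0]-c[0],P[...,1]-c[1])<r)&(d>0)
green=(hsv[...,0]>45)&(hsv[...,0]<75)&(hsv[...,1]>150)&near((.6404,.0732),.075);print("green",X(green))
E
```

```text
(array([ 8,  8, 14, 20, 35, 36, 51, 73, 70, 67, 65, 71, 78, 81, 80, 75, 51,
       47, 39, 20, 21]), array([11. , 11.5, 12. , 12.5, 13. , 13.5, 14. , 14.5, 15. , 15.5, 16. ,
       16.5, 17. , 17.5, 18. , 18.5, 19. , 19.5, 20. , 20.5, 21. , 21.5]))
(array([642.4,  73.1]), array([82.5, 99.3]), 80.2, 531, np.float64(18.4))
(array([638.4,  77.2]), array([72.9, 87.1]), 81.4, 453, np.float64(18.7))
(array([ 4,  8, 16, 24, 25, 41, 35, 46, 58, 63, 76, 68, 83, 78, 87, 69, 60,
       49, 45, 37, 28]), array([11. , 11.5, 12. , 12.5, 13. , 13.5, 14. , 14.5, 15. , 15.5, 16. ,
       16.5, 17. , 17.5, 18. , 18.5, 19. , 19.5, 20. , 20.5, 21. , 21.5]))
(array([617. , -69.7]), array([85.8, 99.1]), 79.0, 622, np.float64(18.5))
(array([614.5, -72.1]), array([77.2, 95.5]), 89.6, 533, np.float64(18.8))
[[ 17  87 117]
 [ 18  90 116]
 [ 17  88 116]
 [ 17  89 117]
 [ 17  85 117]
 [ 17  88 116]
 [ 17  90 116]
 [ 16  92 117]
 [ 17  92 117]
 [ 16  90 119]
 [ 17  89 117]
 [ 17  92 117]
 [ 16  92 117]
 [ 17  92 117]
 [ 17  89 117]] [ 46 174  91] [ 21  49 134] [ 20  33 169]
green ((641.4322509765625, 74.81635284423828), (101.16827392578125, 91.64283752441406), 79.9352035522461)
```

```bash
python3 - <<'E'
import cv2
p=cv2.imread("pics/a_top.png")
cv2.imwrite("pics/c1.png",cv2.resize(p[143:213,255:395],None,fx=5.7,fy=5.7,interpolation=cv2.INTER_CUBIC))
E
```

```text
(no output)
```

View pics/c1.png

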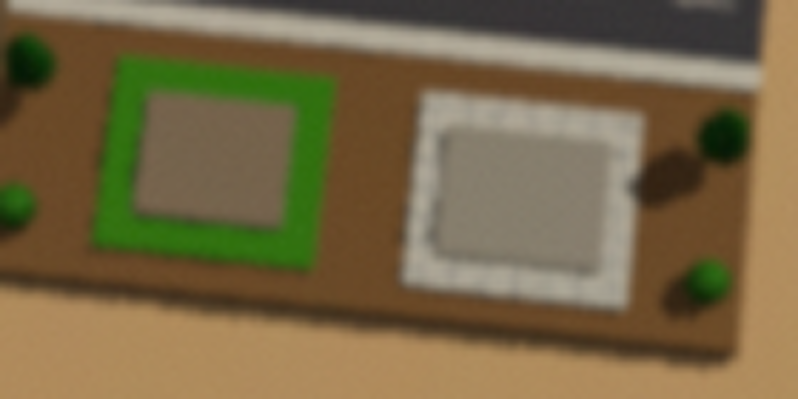

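```bash
cat >> h.py <<'E'
def onplane(u,v,z,n="top"):
    m=camera_model(n);r=np.linalg.inv(m["camera_matrix"])@[u,v,1];C=-m["R"].T@m["t"];r=m["R"].T@r
    return (C+r*(z-C[2])/r[2])*1000
E
python3 - <<'E'
from h import *
def f(nm,cs,z):
    q=np.array([onplane((x+.5)/5.7-.5+255,(y+.5)/5.7-.5+143,z)[:2] for x,y in cs])
    TL,TR,BR,BL=q
    a=(TL+BL-TR-BR); b=(TL+TR-BL-BR)
    print(nm,q.mean(0).round(1),"yaw",np.degrees(np.arctan2(a[1],a[0])).round(1),np.degrees(np.arctan2(b[1],b[0])).round(1)+90,"size",np.linalg.norm(a)/2,np.linalg.norm(b)/2)
f("pavedplot",[(420,90),(645,112),(626,310),(400,286)],.0145)
f("green",[(120,55),(337,77),(312,270),(93,246)],.0145)
f("pslab",[(446,128),(611,142),(598,272),(436,255)],.018)
f("lslab",[(145,92),(297,103),(284,227),(135,213)],.018)
E
```

```text
pavedplot [615.4 -69.2] yaw 80.6 80.2 size 105.95007088003199 96.57202871179474
green [642.1  73.6] yaw 80.4 79.9 size 103.31249435008655 94.94582419987888
pslab [614.3 -68.8] yaw 81.0 80.7 size 76.5217824640121 62.72242229804314
lslab [642.3  73.6] yaw 81.7 82.2 size 70.93454394262372 60.178408374958195
```

```bash
python3 -c "
from h import *
plan([(614.7,-68.8,70)],80)
"; python3 -m creep '[[0,0,-0.003,13,2.5,20,255],[0,0,0,0,0,25,255],[0,0,0,0,0,5,255],[0,0,0,0,0,0,255],[0,0,0,0,0,0,255]]'
python3 -c "
from h import *
plan([(614.7,-68.8,53)],80)
"
```

```text
t 4.35 pos [609.7 -80.9 122.8] yaw 79.7 zax [-0.    -0.001 -1.   ] grip 0.657 F [ 0.3  0.  -1.3] q7 -0.28
[0.0, 0.0, -0.003, 6.4, 1.4, 26.4]
[0.0, 0.0, -0.003, 6.4, 1.4, 26.4]
--
clock: 4.85
position: [0.6152, -0.0679, 0.0737]
ee_rot: [0.767, 0.642, 0.0, 0.001]
ft_force: [0.4, -0.4, -0.0]
grip_width: 0.659
t 4.85 pos [615.2 -67.9  73.7] yaw 79.9 zax [ 0.001 -0.001 -1.   ] grip 0.659 F [ 0.4 -0.4 -0. ] q7 -0.32
[0.0, 0.0, -0.002, -1.0, -0.3, 20.7]
--
```

```bash
python3 -m creep '[[0,0,-0.002,-1,0,15,255],[0,0,0,0,0,3,255],[0,0,0,0,0,0,255],[0,0,0,0,0,0,255],[0,0,0,0,0,0,255]]'
python3 -m creep '[[0,0,0,0,0,1,255],[0,0,0,0,0,0.5,255],[0,0,0,0,0,0,255]]'
```

```text
clock: 5.35
position: [0.6148, -0.0676, 0.0548]
ee_rot: [0.766, 0.643, 0.0, 0.0]
ft_force: [-0.3, -0.7, -0.7]
grip_width: 0.658
clock: 5.65
position: [0.6146, -0.0677, 0.053]
ee_rot: [0.766, 0.643, -0.0, 0.0]
ft_force: [-0.1, -0.6, -0.7]
grip_width: 0.656
```

```bash
python3 -m creep '[[0,0,0,-1,0,0.5,255],[0,0,0,0,0,0.5,255],[0,0,0,0,0,0,255],[0,0,0,0,0,0,255]]'; python3 -m creep '[[0,0,0,0,0,0.5,255],[0,0,0,0,0,0,255],[0,0,0,0,0,0,255]]'; 
```

```text
clock: 6.05
position: [0.6144, -0.0687, 0.052]
ee_rot: [0.766, 0.643, 0.0, 0.0]
ft_force: [0.6, 0.2, -1.6]
grip_width: 0.658
clock: 6.35
position: [0.6145, -0.0686, 0.0518]
ee_rot: [0.766, 0.643, 0.0, 0.0]
ft_force: [-2.2, 0.7, 3.3]
grip_width: 0.656
```

```bash
python3 -m creep '[[0,0,0,0,0,0,60],[0,0,0,0,0,0,0],[0,0,0,0,0,0,0],[0,0,0,0,0,0,0],[0,0,0,0,0,0,0],[0,0,0,0,0,0,0]]'; python3 -m creep '[[0,0,0,0,0,-20,0],[0,0,0,0,0,-40,0],[0,0,0,0,0,-40,0],[0,0,0,0,0,-20,0],[0,0,0,0,0,0,0],[0,0,0,0,0,0,0]]'; python3 -c "
from h import *
im,d,P=look('w3')
print(blob(P,d,(.6147,-.069),.048,.065))
im,d=camera('top');P=cloud('top',d);cv2.imwrite('pics/t3.png',im)
print(blob(P,d,(.6147,-.069),.048,.065))
plan([(433.6,69.3,172),(433.6,69.3,80)],-61)
"
```

```text
clock: 6.95
position: [0.6144, -0.0687, 0.0515]
ee_rot: [0.766, 0.643, -0.0, 0.0]
ft_force: [0.0, 0.6, -0.9]
grip_width: 0.999
clock: 7.55
position: [0.6144, -0.0687, 0.1714]
ee_rot: [0.766, 0.643, 0.0, 0.0]
ft_force: [-0.6, -0.1, -0.6]
grip_width: 1.001
(array([613.2, -69.2]), array([59.8, 73.3]), 80.0, 1754, np.float64(57.1))
(array([613.1, -69.3]), array([60.5, 71.9]), 80.1, 163, np.float64(57.4))
t 7.65 pos [613.7 -68.7 170.1] yaw 80.1 zax [-0.002  0.    -1.   ] grip 1.0 F [ 0.1  0.6 -0.8] q7 -0.27
[0.0, 0.0, -0.113, 17.5, -33.5, -0.3]
[0.0, 0.0, -0.113, 21.2, -31.3, -0.3]
[0.0, 0.0, -0.113, 24.6, -28.7, -0.3]
[0.0, 0.0, -0.113, 27.7, -25.8, -0.3]
[0.0, 0.0, -0.113, 30.4, -22.5, -0.3]
[0.0, 0.0, -0.113, 32.7, -18.9, -0.3]
--
[0.0, 0.0, -0.0, 0.0, 0.0, 30.7]
[0.0, 0.0, -0.0, 0.0, 0.0, 30.7]
[0.0, 0.0, -0.0, 0.0, 0.0, 30.7]
--
```

View pics/w3.png

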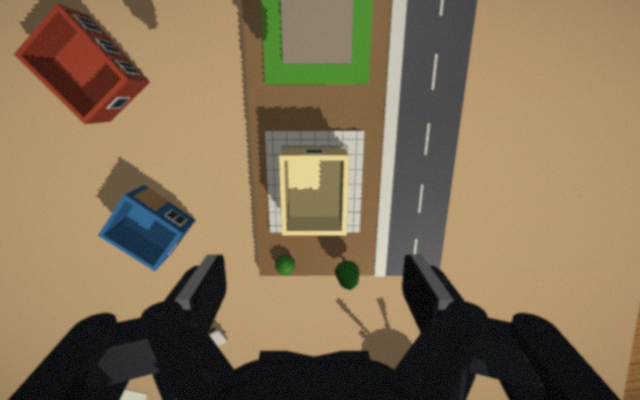

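```bash
python3 - <<'E'
import cv2
p=cv2.imread("pics/w3.png")
cv2.imwrite("pics/c2.png",cv2.resize(p[120:250,250:380],None,fx=4.6,fy=4.6,interpolation=cv2.INTER_CUBIC))
E
```

```text
(no output)
```

View pics/c2.png

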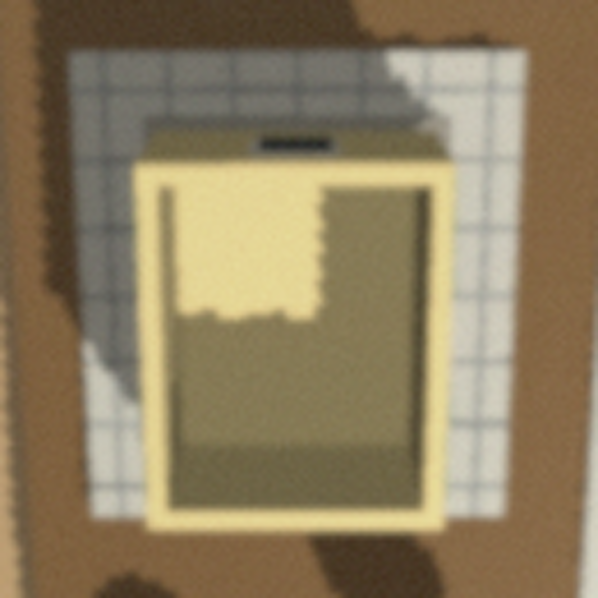

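```bash
python3 -m creep '[[0,0,-0.113,17.5,-33.5,0,0],[0,0,-0.113,21,-31.5,0,0],[0,0,-0.113,24.5,-28.5,0,0],[0,0,-0.113,27.5,-26,0,0],[0,0,-0.113,30.5,-22.5,0,0],[0,0,-0.113,32.5,-19,0,0],[0,0,0,0,0,30,0],[0,0,0,0,0,20,0]]';python3 -m creep '[[0,0,0,0,0,0,0],[0,0,0,0,0,0,0],[0,0,0,0,0,0,0]]'; python3 -c "
from h import *
im,d,P=look('w4')
print(blob(P,d,(.4336,.0693),.026,.045))
plan([(433.6,69.3,80)],-61)
"
```

```text
clock: 8.45
position: [0.433, 0.069, 0.12]
ee_rot: [0.507, 0.862, -0.001, 0.0]
ft_force: [0.1, -0.5, -0.6]
grip_width: 1.0
clock: 8.75
position: [0.4348, 0.0689, 0.1222]
ee_rot: [0.508, 0.861, 0.0, 0.0]
ft_force: [0.1, 0.4, 0.4]
grip_width: 0.998
(array([433.4,  69. ]), array([58.1, 73.1]), -61.1, 2200, np.float64(35.1))
t 8.8 pos [434.9  68.9 122.3] yaw 118.9 zax [ 0.001  0.    -1.   ] grip 1.0 F [-0.   0.  -0.2] q7 0.2
[0.0, 0.0, -0.001, 0.5, -0.5, 21.1]
[0.0, 0.0, -0.001, 0.5, -0.5, 21.1]
--
```

View pics/w4.png

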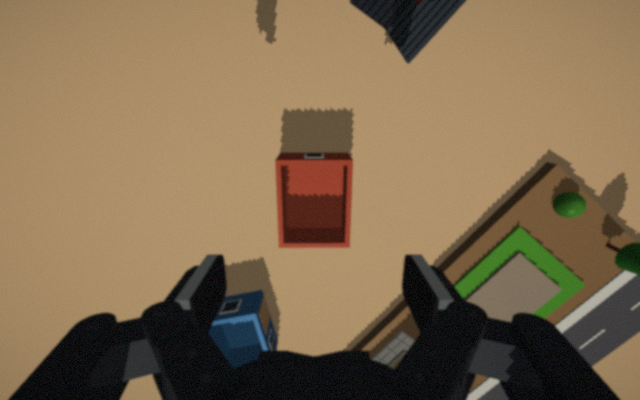

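```bash
python3 -m creep '[[0,0,0,0.5,-1,40,0],[0,0,0,0,0,35,0],[0,0,0,0,0,14,0],[0,0,0,0,0,0,0],[0,0,0,0,0,0,0],[0,0,0,0,0,0,0]]'; python3 -c "
from h import *
plan([(433.5,69.1,32)],-61)
"
```

```text
clock: 9.4
position: [0.4345, 0.069, 0.0341]
ee_rot: [0.508, 0.861, 0.001, 0.001]
ft_force: [-0.3, 0.3, 0.9]
grip_width: 1.002
t 9.4 pos [434.5  69.   34.1] yaw 118.9 zax [ 0.003 -0.    -1.   ] grip 1.002 F [-0.3  0.3  0.9] q7 0.09
[0.0, 0.0, -0.001, 0.6, -0.8, 2.1]
--
```

```bash
python3 -m creep '[[0,0,0,0.5,-1,2,0],[0,0,0,0,0,0,255],[0,0,0,0,0,0,255],[0,0,0,0,0,0,255],[0,0,0,0,0,0,255],[0,0,0,0,0,0,255],[0,0,0,0,0,0,255],[0,0,0,0,0,0,255]]' 50; python3 -c "
from h import *
o,p,y,M=pose()
plan([p+[0,0,110],(614.4,-68.7,142)],80)
"
```

```text
clock: 10.2
position: [0.4324, 0.0687, 0.0314]
ee_rot: [0.508, 0.861, -0.0, 0.0]
ft_force: [-5.1, -0.5, 13.0]
grip_width: 0.655
t 10.2 pos [432.4  68.7  31.4] yaw 118.9 zax [ 0.001 -0.001 -1.   ] grip 0.655 F [-5.1 -0.5 13. ] q7 0.08
[0.0, 0.0, 0.136, 0.0, 0.0, -22.0]
[0.0, 0.0, 0.136, 0.0, 0.0, -22.0]
[0.0, 0.0, 0.136, 0.0, 0.0, -22.0]
[0.0, 0.0, 0.136, 0.0, 0.0, -22.0]
[0.0, 0.0, 0.136, 0.0, 0.0, -22.0]
--
[0.0, 0.0, -0.0, -17.3, 33.8, -0.1]
[0.0, 0.0, -0.0, -17.3, 33.8, -0.1]
[0.0, 0.0, -0.0, -17.3, 33.8, -0.1]
[0.0, 0.0, -0.0, -17.3, 33.8, -0.1]
[0.0, 0.0, -0.0, -17.3, 33.8, -0.1]
[0.0, 0.0, -0.0, -17.3, 33.8, -0.1]
--
```

```bash
python3 -m creep '[[0,0,0,0,0,-15,255],[0,0,0.136,0,0,-25,255],[0,0,0.136,0,0,-25,255],[0,0,0.136,0,0,-25,255],[0,0,0.136,0,0,-20,255],[0,0,0.136,-10,19,0,255],[0,0,0,-17,34,0,255],[0,0,0,-17,34,0,255]]';python3 -m creep '[[0,0,0,-17,34,0,255],[0,0,0,-17,34,0,255],[0,0,0,-17,34,0,255],[0,0,0,-8,14,0,255],[0,0,0,0,0,0,255],[0,0,0,0,0,0,255],[0,0,0,0,0,0,255]]'; python3 -c "
from h import *
plan([(614.4,-68.7,100)],80)
"
```

```text
clock: 11.0
position: [0.5127, 0.012, 0.141]
ee_rot: [0.766, 0.643, 0.0, 0.001]
ft_force: [-0.0, 1.1, -0.4]
grip_width: 0.654
clock: 11.7
position: [0.615, -0.0645, 0.1406]
ee_rot: [0.766, 0.643, -0.0, -0.0]
ft_force: [0.1, 0.1, -0.7]
grip_width: 0.654
t 11.7 pos [615.  -64.5 140.6] yaw 80.0 zax [-0.  0. -1.] grip 0.654 F [ 0.1  0.1 -0.7] q7 -0.31
[0.0, 0.0, 0.001, -4.3, 0.1, 40.6]
--
```

```bash
python3 -m creep '[[0,0,0,-4,0,30,255],[0,0,0,0,0,15,255],[0,0,0,0,0,0,255],[0,0,0,0,0,0,255],[0,0,0,0,0,0,255]]'; python3 -c "
from h import *
plan([(614.4,-68.7,90)],80)
"
```

```text
clock: 12.2
position: [0.6156, -0.0691, 0.0968]
ee_rot: [0.766, 0.643, 0.001, 0.001]
ft_force: [0.4, -0.6, 0.5]
grip_width: 0.655
t 12.2 pos [615.6 -69.1  96.8] yaw 80.0 zax [ 0.002 -0.    -1.   ] grip 0.655 F [ 0.4 -0.6  0.5] q7 -0.32
[0.0, 0.0, -0.0, 0.2, -1.2, 6.8]
--
```

```bash
python3 -m creep '[[0,0,0,0,-1,5,255],[0,0,0,0,0,0,255],[0,0,0,0,0,0,255],[0,0,0,0,0,0,255]]'; python3 -c "
from h import *
plan([(614.4,-68.7,90)],80)
"
```

```text
clock: 12.6
position: [0.6141, -0.0693, 0.0907]
ee_rot: [0.766, 0.643, 0.0, 0.0]
ft_force: [-0.6, -0.6, -0.0]
grip_width: 0.651
t 12.6 pos [614.1 -69.3  90.7] yaw 80.0 zax [ 0. -0. -1.] grip 0.651 F [-0.6 -0.6 -0. ] q7 -0.32
[0.0, 0.0, -0.0, 0.6, 0.2, 0.7]
--
```

```bash
python3 -m creep '[[0,0,0,0.5,0,0.5,255],[0,0,0,0,0,0.5,255],[0,0,0,0,0,0,255],[0,0,0,0,0,0,255]]'; python3 -m creep '[[0,0,0,0,0,0.5,255],[0,0,0,0,0,0,255],[0,0,0,0,0,0,255]]'
```

```text
clock: 13.0
position: [0.6142, -0.0687, 0.0896]
ee_rot: [0.766, 0.643, 0.0, 0.0]
ft_force: [0.0, 0.6, 0.9]
grip_width: 0.659
clock: 13.3
position: [0.6142, -0.0687, 0.0895]
ee_rot: [0.766, 0.643, 0.0, 0.0]
ft_force: [-2.3, 0.9, 5.2]
grip_width: 0.653
```

Contact. Release, retreat, and check.

```bash
python3 -m creep '[[0,0,0,0,0,0,60],[0,0,0,0,0,0,0],[0,0,0,0,0,0,0],[0,0,0,0,0,0,0],[0,0,0,0,0,0,0],[0,0,0,0,0,0,0]]'; python3 -m creep '[[0,0,0,0,0,-20,0],[0,0,0,0,0,-40,0],[0,0,0,0,0,-40,0],[0,0,0,0,0,-10,0],[0,0,0,0,0,0,0],[0,0,0,0,0,0,0]]'; python3 -c "
from h import *
im,d,P=look('w5')
print(blob(P,d,(.6147,-.069),.086,.105))
im2,d,P=(*camera('top'),0);P=cloud('top',d);cv2.imwrite('pics/t5.png',im2)
print(blob(P,d,(.6147,-.069),.086,.105))
s,_=camera('scene');cv2.imwrite('pics/s5.png',cv2.resize(s[160:310,190:430],None,fx=3.3,fy=3.3,interpolation=cv2.INTER_CUBIC))
plan([(508.9,386,195),(508.9,386,140)],55.8)
"
```

```text
clock: 13.9
position: [0.614, -0.0689, 0.089]
ee_rot: [0.766, 0.643, -0.0, 0.0]
ft_force: [1.0, -0.6, 0.5]
grip_width: 0.998
clock: 14.5
position: [0.6136, -0.0689, 0.1978]
ee_rot: [0.766, 0.643, -0.001, -0.0]
ft_force: [-0.5, 0.1, 0.1]
grip_width: 1.001
(array([613., -69.]), array([58.1, 72.5]), 79.9, 1792, np.float64(93.1))
(array([612.6, -69.1]), array([59.7, 71.9]), 79.9, 152, np.float64(93.8))
t 14.65 pos [613.3 -68.9 197.3] yaw 80.0 zax [-0.003  0.    -1.   ] grip 0.997 F [ 1.2  0.4 -0.5] q7 -0.28
[0.0, 0.0, 0.035, 35.8, -15.2, 0.2]
[0.0, 0.0, 0.035, 35.3, -16.4, 0.2]
[0.0, 0.0, 0.035, 34.7, -17.6, 0.2]
[0.0, 0.0, 0.035, 34.0, -18.9, 0.2]
[0.0, 0.0, 0.035, 33.3, -20.0, 0.2]
[0.0, 0.0, 0.035, 32.6, -21.2, 0.2]
[0.0, 0.0, 0.035, 31.8, -22.3, 0.2]
[0.0, 0.0, 0.035, 31.0, -23.4, 0.2]
[0.0, 0.0, 0.035, 30.2, -24.5, 0.2]
[0.0, 0.0, 0.035, 29.3, -25.6, 0.2]
[0.0, 0.0, 0.035, 28.4, -26.6, 0.2]
[0.0, 0.0, 0.035, 27.4, -27.6, 0.2]
--
[0.0, 0.0, -0.0, 0.0, 0.0, 27.5]
[0.0, 0.0, -0.0, 0.0, 0.0, 27.5]
--
```

View pics/w5.png

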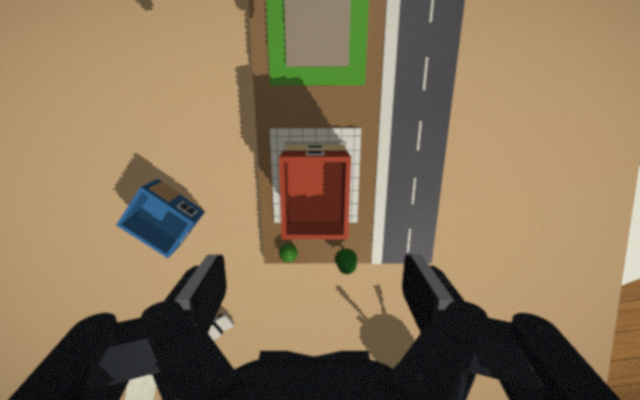

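View pics/s5.png

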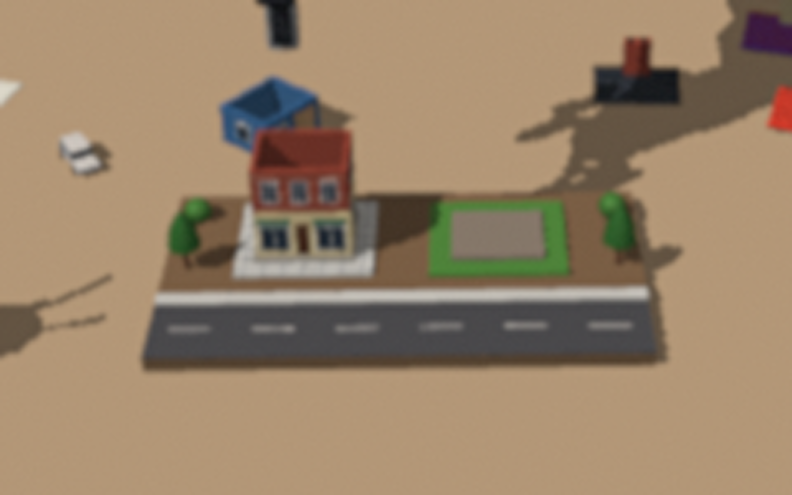

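```bash
python3 -m creep '[[0,0,0.035,36,-15,0,0],[0,0,0.035,35.5,-16.5,0,0],[0,0,0.035,34.5,-17.5,0,0],[0,0,0.035,34,-19,0,0],[0,0,0.035,33.5,-20,0,0],[0,0,0.035,32.5,-21,0,0],[0,0,0.035,32,-22.5,0,0],[0,0,0.035,31,-23.5,0,0]]';python3 -m creep '[[0,0,0.035,30,-24.5,0,0],[0,0,0.035,29.5,-25.5,0,0],[0,0,0.035,28.5,-26.5,0,0],[0,0,0.035,27.5,-27.5,0,0],[0,0,0,0,0,25,0],[0,0,0,0,0,0,0],[0,0,0,0,0,0,0],[0,0,0,0,0,0,0]]'; python3 -c "
from h import *
im,d,P=look('w6')
print(blob(P,d,(.5089,.386),.036,.06))
print(blob(P,d,(.5089,.386),.006,.06))
plan([(508.9,386,130)],55.8)
"
```

```text
clock: 15.45
position: [0.5436, 0.236, 0.198]
ee_rot: [0.849, 0.529, -0.001, -0.0]
ft_force: [0.2, -0.1, 0.3]
grip_width: 1.002
clock: 16.25
position: [0.5106, 0.3854, 0.1746]
ee_rot: [0.884, 0.468, 0.0, 0.0]
ft_force: [0.6, 0.5, -0.2]
grip_width: 1.002
(array([508.3, 386.3]), array([13.6, 24.3]), 55.5, 466, np.float64(51.4))
(array([508.5, 385.8]), array([65.6, 85. ]), 56.2, 4960, np.float64(16.2))
t 16.3 pos [510.7 385.6 174.9] yaw 55.8 zax [ 0.001  0.    -1.   ] grip 0.999 F [ 0.2 -0.8  0.4] q7 -1.51
[0.0, 0.0, 0.0, -0.3, -0.9, 22.4]
[0.0, 0.0, 0.0, -0.3, -0.9, 22.4]
--
```

View pics/w6.png

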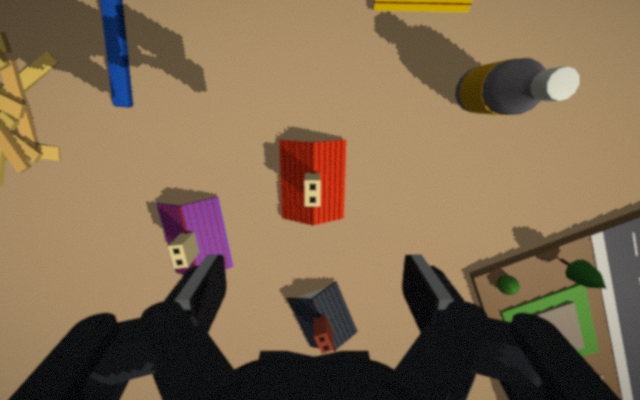

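```bash
python3 -m creep '[[0,0,0.002,-1,-2,40,0],[0,0,0,0,0,40,0],[0,0,0,0,0,25,0],[0,0,0,0,0,0,0],[0,0,0,0,0,0,0],[0,0,0,0,0,0,0]]'; python3 -c "
from h import *
plan([(508.5,386.1,50)],55.8)
"
```

```text
clock: 16.9
position: [0.5087, 0.3874, 0.0714]
ee_rot: [0.884, 0.468, 0.002, -0.0]
ft_force: [0.2, 0.8, 0.5]
grip_width: 1.002
t 16.9 pos [508.7 387.4  71.4] yaw 55.8 zax [ 0.003  0.002 -1.   ] grip 1.002 F [0.2 0.8 0.5] q7 -1.56
[0.0, 0.0, -0.001, -1.2, 0.6, 21.4]
--
```

```bash
python3 -m creep '[[0,0,0,-1,0.5,17,0],[0,0,0,0,0,2,0],[0,0,0,0,0,0,0],[0,0,0,0,0,0,0]]'; python3 -c "
from h import *
plan([(508.5,386.1,50)],55.8)
"
```

```text
clock: 17.3
position: [0.5074, 0.3857, 0.0503]
ee_rot: [0.884, 0.468, 0.0, 0.0]
ft_force: [-0.4, 0.3, -0.5]
grip_width: 1.002
t 17.3 pos [507.4 385.7  50.3] yaw 55.8 zax [ 0.  0. -1.] grip 1.002 F [-0.4  0.3 -0.5] q7 -1.57
[0.0, 0.0, -0.0, 0.9, 0.7, 0.3]
--
```

```bash
python3 -m creep '[[0,0,0,1,0.5,0,100],[0,0,0,0,0,0,170],[0,0,0,0,0,0,190],[0,0,0,0,0,0,255],[0,0,0,0,0,0,255],[0,0,0,0,0,0,255],[0,0,0,0,0,0,255],[0,0,0,0,0,0,255]]' 60; python3 -c "
from h import *
o,p,y,M=pose()
plan([p+[0,0,120],(613.9,-68.8,170)],80)
"
```

```text
clock: 18.1
position: [0.5085, 0.3861, 0.0501]
ee_rot: [0.884, 0.468, 0.0, 0.0]
ft_force: [0.1, -0.0, 3.1]
grip_width: 0.135
t 18.1 pos [508.5 386.1  50.1] yaw 55.8 zax [ 0. -0. -1.] grip 0.135 F [ 0.1 -0.   3.1] q7 -1.57
[0.0, 0.0, -0.141, 0.0, 0.0, -40.0]
[0.0, 0.0, -0.141, 0.0, 0.0, -40.0]
[0.0, 0.0, -0.141, 0.0, 0.0, -40.0]
--
[0.0, 0.0, -0.0, -35.8, 15.2, 0.0]
[0.0, 0.0, -0.0, -35.8, 15.2, 0.0]
[0.0, 0.0, -0.0, -35.8, 15.2, 0.0]
[0.0, 0.0, -0.0, -35.8, 15.2, 0.0]
[0.0, 0.0, -0.0, -35.8, 15.2, 0.0]
[0.0, 0.0, -0.0, -35.8, 15.2, 0.0]
[0.0, 0.0, -0.0, -35.8, 15.2, 0.0]
[0.0, 0.0, -0.0, -35.8, 15.2, 0.0]
[0.0, 0.0, -0.0, -35.8, 15.2, 0.0]
[0.0, 0.0, -0.0, -35.8, 15.2, 0.0]
[0.0, 0.0, -0.0, -35.8, 15.2, 0.0]
[0.0, 0.0, -0.0, -35.8, 15.2, 0.0]
--
```

```bash
python3 -m creep '[[0,0,0,0,0,-20,255],[0,0,-0.08,0,0,-40,255],[0,0,-0.142,0,0,-40,255],[0,0,-0.1,0,0,-22,255],[0,0,-0.1,-18,8,0,255],[0,0,0,-36,15,0,255],[0,0,0,-36,15,0,255],[0,0,0,-36,15,0,255]]';python3 -m creep '[[0,0,0,-36,15,0,255],[0,0,0,-36,15,0,255],[0,0,0,-36,15,0,255],[0,0,0,-36,15,0,255],[0,0,0,-36,15,0,255],[0,0,0,-36,15,0,255],[0,0,0,-36,15,0,255],[0,0,0,-20,9,0,255]]'; python3 -c "
from h import *
plan([(613.9,-68.8,170)],80)
"
```

```text
clock: 18.9
position: [0.5365, 0.2511, 0.1718]
ee_rot: [0.766, 0.643, -0.0, -0.0]
ft_force: [0.3, 0.0, -1.7]
grip_width: 0.14
clock: 19.7
position: [0.6016, -0.0393, 0.1716]
ee_rot: [0.767, 0.641, -0.001, 0.0]
ft_force: [-0.4, 1.0, -0.8]
grip_width: 0.138
t 19.7 pos [601.6 -39.3 171.6] yaw 79.8 zax [-0.001 -0.001 -1.   ] grip 0.138 F [-0.4  1.  -0.8] q7 -0.35
[0.0, 0.0, -0.004, -26.8, 17.3, 1.6]
--
```

```bash
python3 -m creep '[[0,0,0,-8,10,0,255],[0,0,0,0,0,0,255],[0,0,0,0,0,0,255]]'; python3 -c "
from h import *
plan([(613.9,-68.8,152)],80)
"
```

```text
clock: 20.0
position: [0.6099, -0.0428, 0.1719]
ee_rot: [0.766, 0.643, 0.0, -0.001]
ft_force: [-0.4, 0.8, -0.2]
grip_width: 0.138
t 20.0 pos [609.9 -42.8 171.9] yaw 80.1 zax [-0.     0.001 -1.   ] grip 0.138 F [-0.4  0.8 -0.2] q7 -0.34
[0.0, 0.0, 0.002, -24.9, 8.4, 19.9]
--
```

```bash
python3 -m creep '[[0,0,0,-25,8.5,0,255],[0,0,0,0,0,18,255],[0,0,0,0,0,0,255],[0,0,0,0,0,0,255],[0,0,0,0,0,0,255]]'; python3 -c "
from h import *
plan([(613.9,-68.8,146)],80)
"
```

```text
clock: 20.5
position: [0.6143, -0.0693, 0.1549]
ee_rot: [0.765, 0.643, 0.0, 0.0]
ft_force: [0.3, 0.3, -0.2]
grip_width: 0.137
t 20.5 pos [614.3 -69.3 154.9] yaw 80.1 zax [ 0.001  0.    -1.   ] grip 0.137 F [ 0.3  0.3 -0.2] q7 -0.31
[0.0, 0.0, 0.002, 0.4, -0.4, 8.9]
--
```

```bash
python3 -m creep '[[0,0,0,0.5,0,8,255],[0,0,0,0,0,0,255],[0,0,0,0,0,0,255],[0,0,0,0,0,0,255]]'; python3 -m creep '[[0,0,0,0,0,0.5,255],[0,0,0,0,0,0.5,255],[0,0,0,0,0,0,255],[0,0,0,0,0,0,255]]'; python3 -c "
from h import *
plan([(613.9,-68.8,144)],80)
im,d,P=look('w7')
"
```

```text
clock: 20.9
position: [0.6142, -0.0705, 0.1461]
ee_rot: [0.766, 0.643, 0.0, 0.0]
ft_force: [0.6, -0.2, 0.6]
grip_width: 0.139
clock: 21.3
position: [0.6141, -0.0705, 0.145]
ee_rot: [0.766, 0.643, 0.0, 0.0]
ft_force: [0.2, -0.4, -0.8]
grip_width: 0.133
t 21.3 pos [614.1 -70.5 145. ] yaw 80.0 zax [ 0. -0. -1.] grip 0.133 F [ 0.2 -0.4 -0.8] q7 -0.31
[0.0, 0.0, -0.001, 1.7, -0.5, 1.0]
--
```

View pics/w7.png

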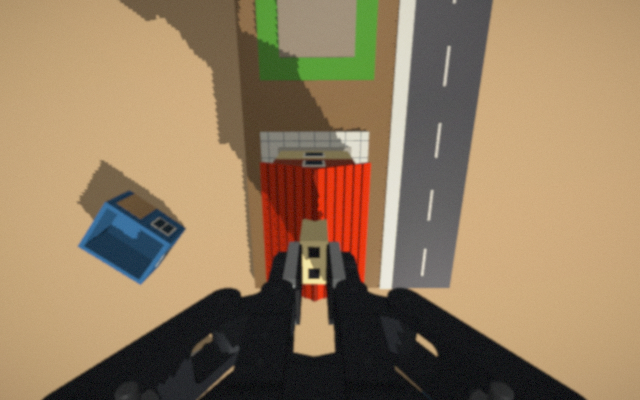

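```bash
python3 -m creep '[[0,0,0,1.5,-0.3,0,255],[0,0,0,0,0,0,255],[0,0,0,0,0,0.5,255],[0,0,0,0,0,0.5,255],[0,0,0,0,0,0,255],[0,0,0,0,0,0,255]]'; python3 -m creep '[[0,0,0,0,0,0.5,255],[0,0,0,0,0,0,255],[0,0,0,0,0,0,255]]'
```

```text
clock: 21.95
position: [0.6142, -0.0689, 0.1441]
ee_rot: [0.766, 0.643, 0.0, 0.0]
ft_force: [0.0, 0.4, 0.9]
grip_width: 0.138
clock: 22.25
position: [0.6144, -0.069, 0.1439]
ee_rot: [0.766, 0.643, 0.0, 0.0]
ft_force: [0.6, 0.0, 3.9]
grip_width: 0.138
```

```bash
python3 -m creep '[[0,0,0,0,0,0,195],[0,0,0,0,0,0,170],[0,0,0,0,0,0,120],[0,0,0,0,0,0,60],[0,0,0,0,0,0,0],[0,0,0,0,0,0,0],[0,0,0,0,0,0,0]]'; python3 -m creep '[[0,0,0,0,0,-20,0],[0,0,0,0,0,-40,0],[0,0,0,0,0,-20,0],[0,0,0,0,0,0,0],[0,0,0,0,0,0,0]]'; python3 -c "
from h import *
im,d,P=look('w8')
im2,d=camera('top');P=cloud('top',d);cv2.imwrite('pics/t8.png',cv2.resize(im2[110:280,230:500],None,fx=2.95,fy=2.95,interpolation=cv2.INTER_CUBIC))
print(blob(P,d,(.6147,-.069),.092,.16),blob(P,d,(.6147,-.069),.13,.16))
s,_=camera('scene');cv2.imwrite('pics/s8.png',cv2.resize(s[160:310,190:430],None,fx=3.3,fy=3.3,interpolation=cv2.INTER_CUBIC))
plan([(437.5,-85,200)],-49)
"
```

```text
clock: 22.95
position: [0.6141, -0.069, 0.1435]
ee_rot: [0.766, 0.643, -0.0, 0.0]
ft_force: [-0.2, 0.2, 0.1]
grip_width: 1.0
clock: 23.45
position: [0.6141, -0.069, 0.2234]
ee_rot: [0.766, 0.643, 0.0, 0.0]
ft_force: [0.3, -0.4, 0.1]
grip_width: 0.999
(array([614.1, -68.4]), array([67.9, 83.9]), 80.6, 596, np.float64(108.7)) (array([615.2, -59.9]), array([ 6.3, 16.2]), -13.9, 23, np.float64(145.1))
t 23.6 pos [613.5 -69.  222.2] yaw 80.0 zax [-0.002  0.    -1.   ] grip 0.999 F [ 0.3  0.3 -0.9] q7 -0.29
[0.0, 0.0, -0.127, -6.6, -24.4, 3.2]
[0.0, 0.0, -0.127, -3.5, -25.0, 3.2]
[0.0, 0.0, -0.127, -0.3, -25.2, 3.2]
[0.0, 0.0, -0.127, 2.9, -25.1, 3.2]
[0.0, 0.0, -0.127, 6.1, -24.5, 3.2]
[0.0, 0.0, -0.127, 9.1, -23.5, 3.2]
[0.0, 0.0, -0.127, 12.1, -22.2, 3.2]
--
```

View pics/t8.png

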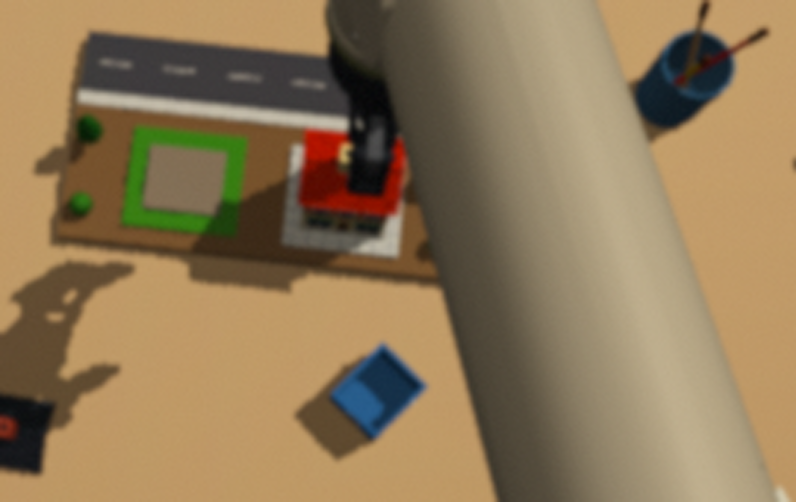

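View pics/s8.png

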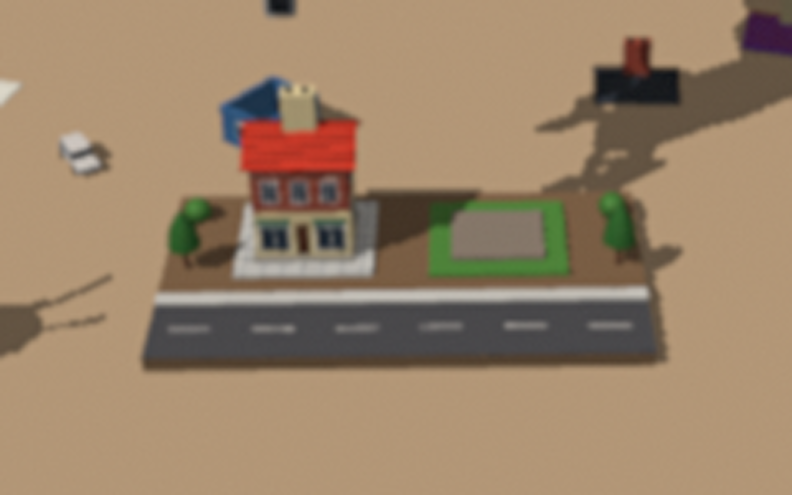

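```bash
python3 -m creep '[[0,0,-0.127,-6.5,-24.5,3,0],[0,0,-0.127,-3.5,-25,3,0],[0,0,-0.127,-0.5,-25,3,0],[0,0,-0.127,3,-25,3,0],[0,0,-0.127,6,-24.5,3,0],[0,0,-0.127,9,-23.5,3,0],[0,0,-0.127,12,-22,3,0],[0,0,0,0,0,30,0]]';python3 -m creep '[[0,0,0,0,0,40,0],[0,0,0,0,0,20,0],[0,0,0,0,0,0,0],[0,0,0,0,0,0,0],[0,0,0,0,0,0,0]]'; python3 -c "
from h import *
im,d,P=look('w9')
print(blob(P,d,(.4375,-.085),.026,.045))
plan([(437.5,-85,34)],-49)
"
```

```text
clock: 24.4
position: [0.4378, -0.0861, 0.174]
ee_rot: [0.413, 0.911, -0.001, 0.002]
ft_force: [1.2, -0.4, -0.8]
grip_width: 1.0
clock: 24.9
position: [0.4394, -0.085, 0.1137]
ee_rot: [0.415, 0.91, 0.0, 0.001]
ft_force: [-1.1, -0.1, 0.4]
grip_width: 1.0
(array([437.2, -85. ]), array([54.8, 65.3]), -48.8, 2165, np.float64(35.1))
t 24.95 pos [439.4 -85.1 113.7] yaw 130.9 zax [ 0.002 -0.001 -1.   ] grip 0.999 F [0.9 0.2 0.5] q7 0.74
[0.0, 0.0, -0.001, 0.7, -0.7, 39.9]
[0.0, 0.0, -0.001, 0.7, -0.7, 39.9]
--
```

View pics/w9.png

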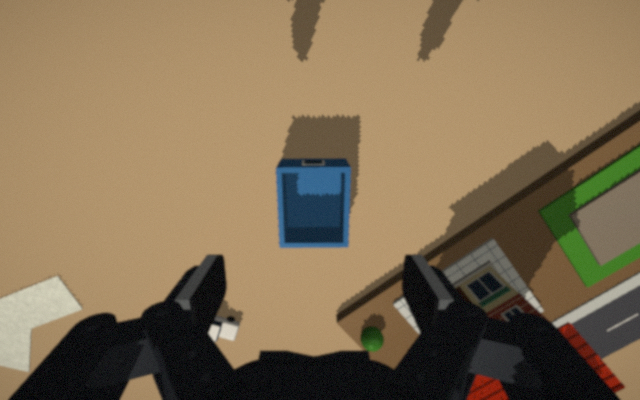

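```bash
python3 -m creep '[[0,0,0,1.5,-1.5,40,0],[0,0,0,0,0,30,0],[0,0,0,0,0,10,0],[0,0,0,0,0,0,0],[0,0,0,0,0,0,0],[0,0,0,0,0,0,0]]'; python3 -c "
from h import *
plan([(437.3,-85,32)],-48.9)
"
```

```text
clock: 25.55
position: [0.4377, -0.0851, 0.0341]
ee_rot: [0.415, 0.91, 0.0, 0.001]
ft_force: [0.3, -0.7, -0.6]
grip_width: 1.0
t 25.55 pos [437.7 -85.1  34.1] yaw 130.9 zax [ 0.002 -0.001 -1.   ] grip 1.0 F [ 0.3 -0.7 -0.6] q7 0.64
[0.0, 0.0, -0.004, 0.3, -0.2, 2.1]
--
```

```bash
python3 -m creep '[[0,0,0,0.3,0,2,0],[0,0,0,0,0,0,255],[0,0,0,0,0,0,255],[0,0,0,0,0,0,255],[0,0,0,0,0,0,255],[0,0,0,0,0,0,255],[0,0,0,0,0,0,255],[0,0,0,0,0,0,255]]' 50; python3 -c "
from h import *
o,p,y,M=pose()
plan([p+[0,0,115],(500,74,147),(641.5,73.8,147)],80)
"
```

```text
clock: 26.35
position: [0.4364, -0.0846, 0.0312]
ee_rot: [0.415, 0.91, -0.0, 0.0]
ft_force: [-4.0, 0.9, 10.4]
grip_width: 0.611
t 26.35 pos [436.4 -84.6  31.2] yaw 130.9 zax [ 0.    -0.001 -1.   ] grip 0.611 F [-4.   0.9 10.4] q7 0.64
[0.0, 0.0, 0.127, 0.0, 0.0, -16.4]
[0.0, 0.0, 0.127, 0.0, 0.0, -16.4]
[0.0, 0.0, 0.127, 0.0, 0.0, -16.4]
[0.0, 0.0, 0.127, 0.0, 0.0, -16.4]
[0.0, 0.0, 0.127, 0.0, 0.0, -16.4]
[0.0, 0.0, 0.127, 0.0, 0.0, -16.4]
[0.0, 0.0, 0.127, 0.0, 0.0, -16.4]
--
[0.0, 0.0, -0.0, 33.4, 7.0, -0.2]
[0.0, 0.0, -0.0, 33.4, 7.0, -0.2]
[0.0, 0.0, -0.0, 33.4, 7.0, -0.2]
[0.0, 0.0, -0.0, 33.4, 7.0, -0.2]
[0.0, 0.0, -0.0, 33.4, 7.0, -0.2]
--
[0.0, 0.0, -0.0, 6.1, 34.8, -0.0]
[0.0, 0.0, -0.0, 6.1, 34.8, -0.0]
[0.0, 0.0, -0.0, 6.1, 34.8, -0.0]
[0.0, 0.0, -0.0, 6.1, 34.8, -0.0]
--
```

```bash
python3 -m creep '[[0,0,0,0,0,-15,255],[0,0,0.127,0,0,-20,255],[0,0,0.127,0,0,-20,255],[0,0,0.127,0,0,-20,255],[0,0,0.127,0,0,-20,255],[0,0,0.127,0,0,-20,255],[0,0,0.127,0,0,0,255],[0,0,0.127,0,0,0,255]]';python3 -m creep '[[0,0,0,20,4,0,255],[0,0,0,33,7,0,255],[0,0,0,33,7,0,255],[0,0,0,33,7,0,255],[0,0,0,33,7,0,255],[0,0,0,17,15,0,255],[0,0,0,6,35,0,255],[0,0,0,6,35,0,255]]'; python3 -m creep '[[0,0,0,6,35,0,255],[0,0,0,4,20,0,255],[0,0,0,0,0,0,255],[0,0,0,0,0,0,255],[0,0,0,0,0,0,255]]'; python3 -c "
from h import *
plan([(642.1,74.6,70)],80)
im,d,P=look('w10')
"
```

```text
clock: 27.15
position: [0.4365, -0.0846, 0.1462]
ee_rot: [0.768, 0.641, 0.0, 0.001]
ft_force: [0.5, -0.1, -0.5]
grip_width: 0.603
clock: 27.95
position: [0.584, 0.0738, 0.1455]
ee_rot: [0.766, 0.643, -0.0, 0.0]
ft_force: [0.3, -0.3, 0.0]
grip_width: 0.608
clock: 28.45
position: [0.6381, 0.0737, 0.1455]
ee_rot: [0.766, 0.643, -0.0, -0.0]
ft_force: [0.1, -0.4, -1.0]
grip_width: 0.61
t 28.45 pos [638.1  73.7 145.5] yaw 80.0 zax [-0.001 -0.    -1.   ] grip 0.61 F [ 0.1 -0.4 -1. ] q7 -0.59
[0.0, 0.0, 0.0, 0.8, 1.9, 37.7]
[0.0, 0.0, 0.0, 0.8, 1.9, 37.7]
--
```

View pics/w10.png

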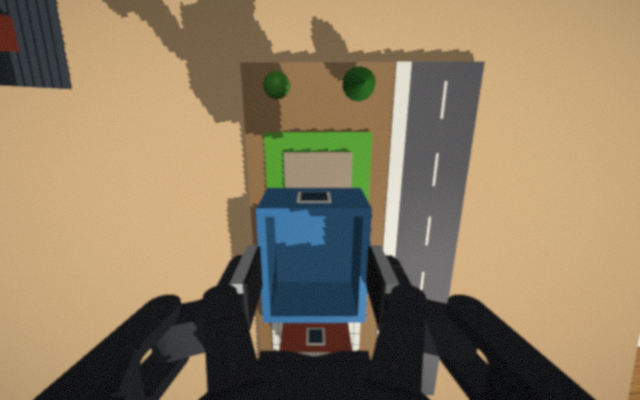

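```bash
python3 - <<'E'
import cv2
p=cv2.imread("pics/w10.png")
cv2.imwrite("pics/c3.png",cv2.resize(p[115:215,250:390],None,fx=5.7,fy=5.7,interpolation=cv2.INTER_CUBIC))
E
```

```text
(no output)
```

View pics/c3.png

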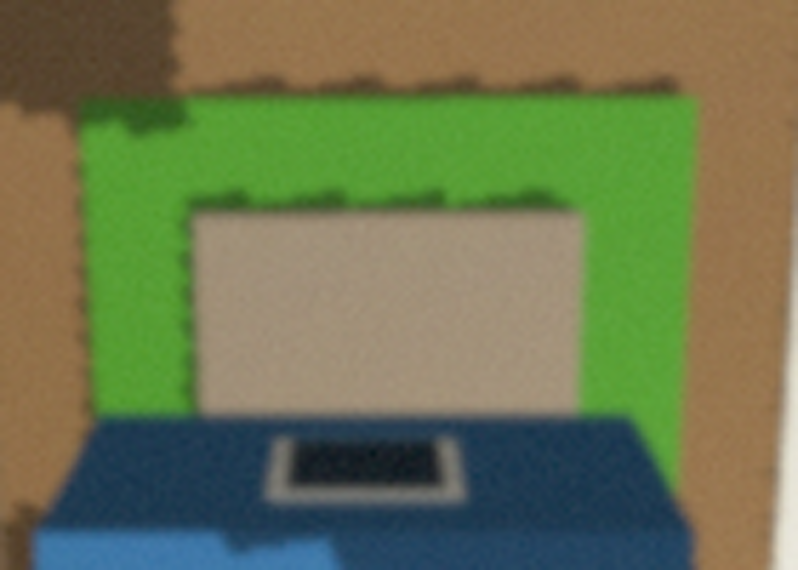

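```bash
python3 - <<'E'
from h import *
o,p,y,M=pose();m=camera_model("wrist");T=m["mount"]
C=M@T[:3,3]+p/1000
def pr(x,yy,z):
    u,v=(x+.5)/5.7-.5+250,(yy+.5)/5.7-.5+115
    r=M@T[:3,:3]@np.linalg.inv(m["camera_matrix"])@[u,v,1]
    return (C+r*(z-C[2])/r[2])*1000
L=np.array([.1736,.9848,0])
for nm,a,b,z,h in(("green",(80,97),(697,97),.014,52),("slab",(192,211),(584,211),.018,35)):
    A,B=pr(*a,z),pr(*b,z);c=(A+B)/2-h*L
    print(nm,A.round(1),B.round(1),np.linalg.norm(A-B).round(1),"centre",c.round(1),"yaw",np.degrees(np.arctan2(*(B-A)[1::-1]))+90)
E
```

```text
green [603.7 132.8  14. ] [696.1 116.5  14. ] 93.8 centre [640.8  73.4  14. ] yaw 79.98311540731478
slab [617.4 113.4  18. ] [676.4 103.   18. ] 59.9 centre [640.8  73.7  18. ] yaw 79.98230078141836
```

```bash
python3 -m creep '[[0,0,0,1.3,3.4,30,255],[0,0,0,0,0,30,255],[0,0,0,0,0,15,255],[0,0,0,0,0,0,255],[0,0,0,0,0,0,255],[0,0,0,0,0,0,255]]'; python3 -c "
from h import *
plan([(641.6,74.5,50)],80)
"
```

```text
clock: 29.1
position: [0.6434, 0.0746, 0.0724]
ee_rot: [0.766, 0.643, 0.001, 0.001]
ft_force: [-0.1, 0.3, -1.1]
grip_width: 0.611
t 29.1 pos [643.4  74.6  72.4] yaw 80.0 zax [ 0.003  0.    -1.   ] grip 0.611 F [-0.1  0.3 -1.1] q7 -0.63
[0.0, 0.0, -0.001, -0.4, -1.7, 22.4]
--
```

```bash
python3 -m creep '[[0,0,0,-0.4,-1,14,255],[0,0,0,0,0,5,255],[0,0,0,0,0,0,255],[0,0,0,0,0,0,255],[0,0,0,0,0,0,255]]'; python3 -c "
from h import *
plan([(641.6,74.5,49)],80)
"
```

```text
clock: 29.6
position: [0.6416, 0.0742, 0.0518]
ee_rot: [0.766, 0.643, 0.0, 0.0]
ft_force: [-0.2, 0.6, -0.3]
grip_width: 0.605
t 29.6 pos [641.6  74.2  51.8] yaw 80.0 zax [ 0.  0. -1.] grip 0.605 F [-0.2  0.6 -0.3] q7 -0.64
[0.0, 0.0, -0.0, 0.3, -0.1, 2.8]
--
```

```bash
python3 -m creep '[[0,0,0,0.3,0,1,255],[0,0,0,0,0,0.7,255],[0,0,0,0,0,0.5,255],[0,0,0,0,0,0,255],[0,0,0,0,0,0,255]]'; python3 -m creep '[[0,0,0,0,0,0.5,255],[0,0,0,0,0,0,255],[0,0,0,0,0,0,255]]'; python3 -m creep '[[0,0,0,0,0,0.4,255],[0,0,0,0,0,0,255],[0,0,0,0,0,0,255]]'
```

```text
clock: 30.1
position: [0.6415, 0.0744, 0.0494]
ee_rot: [0.766, 0.643, 0.0, 0.0]
ft_force: [0.0, 0.3, -0.1]
grip_width: 0.607
clock: 30.4
position: [0.6416, 0.0744, 0.0494]
ee_rot: [0.766, 0.643, 0.0, 0.0]
ft_force: [-3.1, -0.8, 5.7]
grip_width: 0.614
clock: 30.7
position: [0.6415, 0.0744, 0.0494]
ee_rot: [0.766, 0.643, 0.0, 0.0]
ft_force: [-5.2, -0.9, 9.1]
grip_width: 0.611
```

```bash
python3 -m creep '[[0,0,0,0,0,0,70],[0,0,0,0,0,0,0],[0,0,0,0,0,0,0],[0,0,0,0,0,0,0],[0,0,0,0,0,0,0],[0,0,0,0,0,0,0]]'; python3 -m creep '[[0,0,0,0,0,-20,0],[0,0,0,0,0,-40,0],[0,0,0,0,0,-40,0],[0,0,0,0,0,-10,0],[0,0,0,0,0,0,0],[0,0,0,0,0,0,0]]'; python3 -c "
from h import *
im,d,P=look('w11')
print(blob(P,d,(.6416,.0737),.045,.065))
cv2.imwrite('pics/c4.png',cv2.resize(im[110:250,245:385],None,fx=4.2,fy=4.2,interpolation=cv2.INTER_CUBIC))
plan([(424.2,240.4,160)],76.8)
"
```

```text
clock: 31.3
position: [0.6414, 0.0743, 0.0483]
ee_rot: [0.766, 0.643, -0.0, 0.0]
ft_force: [0.4, -1.4, 0.2]
grip_width: 1.003
clock: 31.9
position: [0.641, 0.0741, 0.1572]
ee_rot: [0.766, 0.643, -0.001, -0.0]
ft_force: [0.2, -1.3, -0.9]
grip_width: 1.0
(array([640.2,  73.1]), array([54.8, 64.6]), 80.1, 1678, np.float64(53.1))
t 31.95 pos [640.7  74.  156.7] yaw 80.0 zax [-0.002 -0.    -1.   ] grip 0.998 F [ 0.5 -0.1 -1. ] q7 -0.59
[0.0, 0.0, 0.008, 18.0, -34.6, -0.5]
[0.0, 0.0, 0.008, 17.7, -34.7, -0.5]
[0.0, 0.0, 0.008, 17.5, -34.9, -0.5]
[0.0, 0.0, 0.008, 17.2, -35.0, -0.5]
[0.0, 0.0, 0.008, 16.9, -35.1, -0.5]
[0.0, 0.0, 0.008, 16.6, -35.3, -0.5]
[0.0, 0.0, 0.008, 16.4, -35.4, -0.5]
--
```

View pics/c4.png

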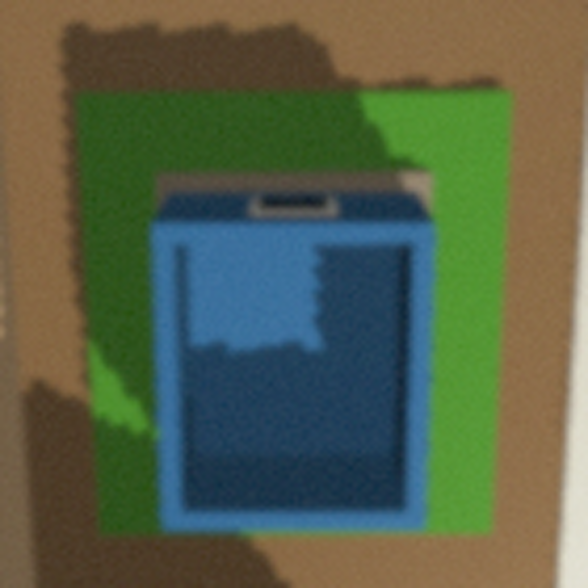

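```bash
python3 -m creep '[[0,0,0.008,18,-34.5,0,0],[0,0,0.008,17.5,-34.5,0,0],[0,0,0.008,17.5,-35,0,0],[0,0,0.008,17,-35,0,0],[0,0,0.008,17,-35,0,0],[0,0,0.008,16.5,-35.5,0,0],[0,0,0.008,16.5,-35.5,0,0],[0,0,0,0,0,0,0]]';python3 -m creep '[[0,0,0,0,0,0,0],[0,0,0,0,0,0,0],[0,0,0,0,0,0,0]]'; python3 -c "
from h import *
im,d,P=look('w12')
print(blob(P,d,(.4242,.2404),.034,.06))
print(blob(P,d,(.4242,.2404),.006,.06))
plan([(424.2,240.4,60)],76.8)
"
```

```text
clock: 32.75
position: [0.4205, 0.2436, 0.1574]
ee_rot: [0.782, 0.624, -0.001, -0.0]
ft_force: [0.5, -0.3, 0.3]
grip_width: 0.996
clock: 33.05
position: [0.4257, 0.2395, 0.1579]
ee_rot: [0.784, 0.62, -0.0, -0.0]
ft_force: [0.1, -0.1, 0.1]
grip_width: 1.003
(array([423.9, 240.9]), array([13.2, 24.3]), 76.6, 499, np.float64(49.3))
(array([424.2, 240.2]), array([62.6, 77. ]), 76.9, 4635, np.float64(15.1))
t 33.1 pos [425.6 239.6 158. ] yaw 76.7 zax [-0.001  0.    -1.   ] grip 0.999 F [0.1 0.8 0.1] q7 -0.96
[0.0, 0.0, -0.001, 0.1, -0.5, 32.7]
[0.0, 0.0, -0.001, 0.1, -0.5, 32.7]
[0.0, 0.0, -0.001, 0.1, -0.5, 32.7]
--
```

View pics/w12.png

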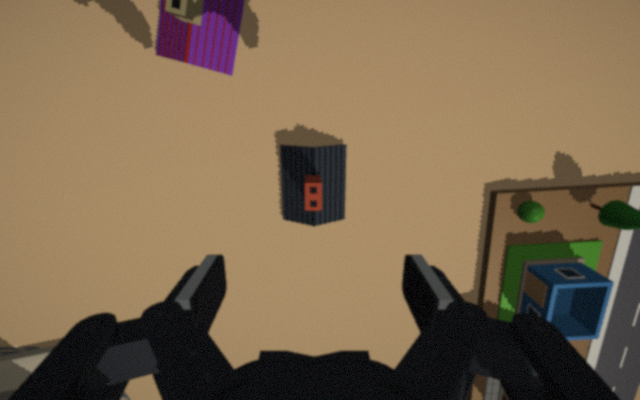

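Slate roof at (313,185), chimney aligned; nothing close. Descend to z≈48.

```bash
python3 -m creep '[[0,0,0,0.5,-1.5,40,0],[0,0,0,0,0,40,0],[0,0,0,0,0,25,0],[0,0,0,0,0,0,0],[0,0,0,0,0,0,0],[0,0,0,0,0,0,0]]'; python3 -c "
from h import *
plan([(424.1,240.5,48)],76.8)
"
```

```text
clock: 33.7
position: [0.4247, 0.2418, 0.0549]
ee_rot: [0.784, 0.621, 0.001, 0.0]
ft_force: [0.1, -0.5, -0.2]
grip_width: 0.999
t 33.7 pos [424.7 241.8  54.9] yaw 76.7 zax [ 0.002  0.001 -1.   ] grip 0.999 F [ 0.1 -0.5 -0.2] q7 -1.08
[0.0, 0.0, -0.001, -1.4, -0.3, 6.9]
--
```

```bash
python3 -m creep '[[0,0,0,-1,0,5,0],[0,0,0,0,0,0,0],[0,0,0,0,0,0,0]]'; python3 -c "
from h import *
plan([(424.1,240.5,48)],76.8)
"
```

```text
clock: 34.0
position: [0.4237, 0.2402, 0.0488]
ee_rot: [0.784, 0.621, 0.0, 0.0]
ft_force: [0.4, -0.4, 0.0]
grip_width: 1.0
t 34.0 pos [423.7 240.2  48.8] yaw 76.8 zax [ 0.001 -0.    -1.   ] grip 1.0 F [ 0.4 -0.4  0. ] q7 -1.09
[0.0, 0.0, -0.001, 0.4, 0.4, 0.8]
--
```

```bash
python3 -m creep '[[0,0,0,0.3,0.3,0.3,100],[0,0,0,0,0,0,170],[0,0,0,0,0,0,190],[0,0,0,0,0,0,255],[0,0,0,0,0,0,255],[0,0,0,0,0,0,255],[0,0,0,0,0,0,255],[0,0,0,0,0,0,255]]' 60; python3 -c "
from h import *
o,p,y,M=pose()
plan([p+[0,0,100],(641.3,73.6,148)],80)
"
```

```text
clock: 34.8
position: [0.4239, 0.2405, 0.0482]
ee_rot: [0.784, 0.621, 0.0, 0.0]
ft_force: [1.3, -0.9, 2.2]
grip_width: 0.139
t 34.8 pos [423.9 240.5  48.2] yaw 76.8 zax [ 0.  0. -1.] grip 0.139 F [ 1.3 -0.9  2.2] q7 -1.09
[0.0, 0.0, -0.019, 0.0, 0.0, -33.3]
[0.0, 0.0, -0.019, 0.0, 0.0, -33.3]
[0.0, 0.0, -0.019, 0.0, 0.0, -33.3]
--
[0.0, 0.0, -0.0, -18.1, 34.7, 0.0]
[0.0, 0.0, -0.0, -18.1, 34.7, 0.0]
[0.0, 0.0, -0.0, -18.1, 34.7, 0.0]
[0.0, 0.0, -0.0, -18.1, 34.7, 0.0]
[0.0, 0.0, -0.0, -18.1, 34.7, 0.0]
[0.0, 0.0, -0.0, -18.1, 34.7, 0.0]
[0.0, 0.0, -0.0, -18.1, 34.7, 0.0]
--
```

```bash
python3 -m creep '[[0,0,0,0,0,-20,255],[0,0,-0.028,0,0,-40,255],[0,0,-0.028,0,0,-40,255],[0,0,0,-9,17,0,255],[0,0,0,-18,34.5,0,255],[0,0,0,-18,34.5,0,255],[0,0,0,-18,34.5,0,255],[0,0,0,-18,34.5,0,255]]';python3 -m creep '[[0,0,0,-18,34.5,0,255],[0,0,0,-18,34.5,0,255],[0,0,0,-8,16,0,255],[0,0,0,0,0,0,255],[0,0,0,0,0,0,255],[0,0,0,0,0,0,255]]'; python3 -c "
from h import *
plan([(641.3,73.6,108)],80)
"
```

```text
clock: 35.6
position: [0.5633, 0.132, 0.1471]
ee_rot: [0.766, 0.642, -0.001, 0.0]
ft_force: [0.4, 0.0, 0.1]
grip_width: 0.135
clock: 36.2
position: [0.6375, 0.0768, 0.1478]
ee_rot: [0.766, 0.643, -0.0, -0.0]
ft_force: [-0.5, 0.6, 0.2]
grip_width: 0.137
t 36.2 pos [637.5  76.8 147.8] yaw 80.1 zax [-0.001  0.    -1.   ] grip 0.137 F [-0.5  0.6  0.2] q7 -0.6
[0.0, 0.0, 0.001, -2.5, 4.3, 39.8]
--
```

```bash
python3 -m creep '[[0,0,0,-2.5,4,20,255],[0,0,0,0,0,17,255],[0,0,0,0,0,0,255],[0,0,0,0,0,0,255],[0,0,0,0,0,0,255]]'; python3 -c "
from h import *
plan([(641.3,73.6,105)],80)
"
```

```text
clock: 36.7
position: [0.6421, 0.073, 0.112]
ee_rot: [0.766, 0.643, 0.0, 0.0]
ft_force: [-0.4, 0.2, -1.9]
grip_width: 0.14
t 36.7 pos [642.1  73.  112. ] yaw 80.0 zax [ 0.001  0.    -1.   ] grip 0.14 F [-0.4  0.2 -1.9] q7 -0.61
[0.0, 0.0, 0.0, 0.4, -0.8, 7.0]
--
```

```bash
python3 -m creep '[[0,0,0,0.5,-0.5,7,255],[0,0,0,0,0,0,255],[0,0,0,0,0,0,255],[0,0,0,0,0,0,255]]'; python3 -c "
from h import *
plan([(641.3,73.6,102)],80)
"
```

```text
clock: 37.1
position: [0.6415, 0.0731, 0.1043]
ee_rot: [0.766, 0.643, 0.0, 0.0]
ft_force: [0.7, -0.6, 0.8]
grip_width: 0.135
t 37.1 pos [641.5  73.1 104.3] yaw 80.0 zax [ 0. -0. -1.] grip 0.135 F [ 0.7 -0.6  0.8] q7 -0.61
[0.0, 0.0, -0.0, 0.5, -0.3, 2.3]
--
```

```bash
python3 -m creep '[[0,0,0,0.5,-0.2,1,255],[0,0,0,0,0,0.5,255],[0,0,0,0,0,0.4,255],[0,0,0,0,0,0,255],[0,0,0,0,0,0,255]]'; python3 -m creep '[[0,0,0,0,0,0.4,255],[0,0,0,0,0,0,255],[0,0,0,0,0,0,255]]'; python3 -m creep '[[0,0,0,0,0,0.4,255],[0,0,0,0,0,0,255],[0,0,0,0,0,0,255]]'
```

```text
clock: 37.6
position: [0.6415, 0.0736, 0.1024]
ee_rot: [0.766, 0.643, 0.0, 0.0]
ft_force: [0.8, -0.5, 0.6]
grip_width: 0.135
clock: 37.9
position: [0.6416, 0.0736, 0.1022]
ee_rot: [0.766, 0.643, 0.0, 0.0]
ft_force: [-0.2, -0.8, 3.2]
grip_width: 0.139
clock: 38.2
position: [0.6418, 0.0736, 0.102]
ee_rot: [0.766, 0.643, 0.0, 0.0]
ft_force: [0.2, 0.2, 6.7]
grip_width: 0.136
```

Contact. Release, retreat upward and back toward the robot for a clear view.

```bash
python3 -m creep '[[0,0,0,0,0,0,195],[0,0,0,0,0,0,170],[0,0,0,0,0,0,120],[0,0,0,0,0,0,60],[0,0,0,0,0,0,0],[0,0,0,0,0,0,0],[0,0,0,0,0,0,0]]'; python3 -m creep '[[0,0,0,0,0,-20,0],[0,0,0,0,0,-40,0],[0,0,0,0,0,-40,0],[0,0,0,0,0,-20,0],[0,0,0,0,0,0,0],[0,0,0,0,0,0,0]]'; python3 -c "
from h import *
im,d,P=look('w13')
print(blob(P,d,(.6413,.0736),.056,.12))
"
python3 -m creep '[[0,0,0,20,-20,0,0],[0,0,0,35,-25,0,0],[0,0,0,35,-25,0,0],[0,0,0,35,-25,0,0],[0,0,0,35,-25,0,0],[0,0,0,35,-25,0,0],[0,0,0,20,-20,0,0],[0,0,0,0,0,0,0]]'
python3 -c "
from h import *
im2,d=camera('top');P=cloud('top',d);cv2.imwrite('pics/t14.png',cv2.resize(im2[100:290,110:500],None,fx=2.05,fy=2.05,interpolation=cv2.INTER_CUBIC))
for nm,c,zl,zh in(('slate',(.6413,.0736),.056,.12),('red',(.6145,-.069),.097,.16),('car',(.447,-.243),.006,.03),('bottle',(.68,.361),.05,.12),('jar',(.696,-.377),.05,.09)): print(nm,blob(P,d,c,zl,zh))
s,_=camera('scene');cv2.imwrite('pics/s14.png',cv2.resize(s[150:300,150:480],None,fx=2.4,fy=2.4,interpolation=cv2.INTER_CUBIC))
"
```

```text
clock: 38.9
position: [0.6413, 0.0736, 0.1014]
ee_rot: [0.766, 0.643, -0.0, 0.0]
ft_force: [-0.1, 1.9, -0.7]
grip_width: 1.001
clock: 39.5
position: [0.6413, 0.0736, 0.2213]
ee_rot: [0.766, 0.643, 0.0, 0.0]
ft_force: [0.4, -0.4, -0.2]
grip_width: 0.998
(array([641.4,  73.8]), array([63.5, 76.5]), 80.0, 4680, np.float64(68.6))
clock: 40.35
position: [0.5123, 0.3184, 0.2204]
ee_rot: [0.764, 0.646, -0.001, -0.001]
ft_force: [0.2, 0.2, 0.3]
grip_width: 1.004
slate (array([641.9,  73.9]), array([64. , 76.2]), 80.0, 695, np.float64(69.7))
red (array([614. , -68.5]), array([67.6, 84.1]), 80.2, 898, np.float64(110.5))
car (array([ 448.3, -247.2]), array([21. , 49.2]), 20.3, 157, np.float64(13.5))
bottle (array([683.9, 367.4]), array([32.7, 39.8]), -44.6, 273, np.float64(77.7))
jar (array([ 698.2, -376.8]), array([63.4, 63.8]), -80.2, 394, np.float64(73.6))
```

View pics/t14.png

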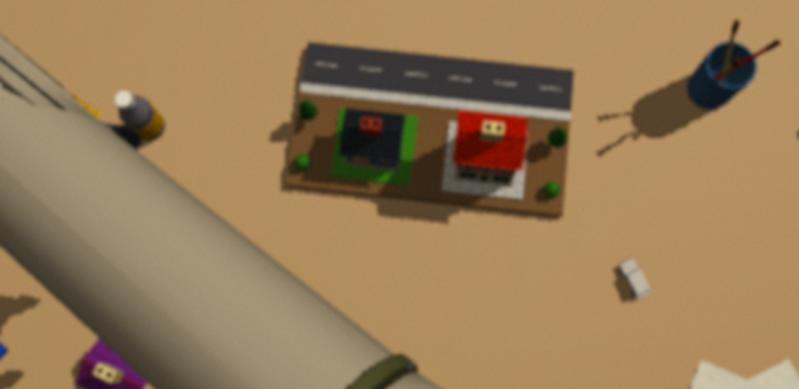

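View pics/s14.png

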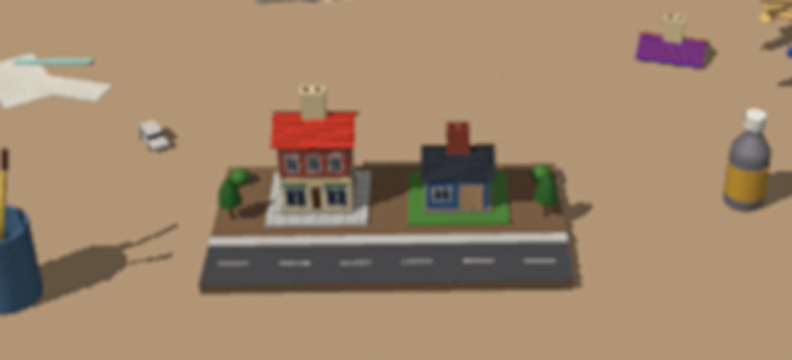

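View pics/w13.png

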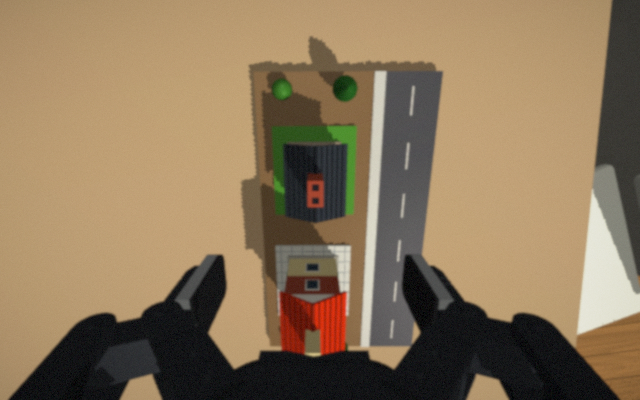

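```bash
python3 -m creep '[[0,0,0,0,0,0,0],[0,0,0,0,0,0,0],[0,0,0,0,0,0,0]]'; python3 -c "
from workcell import *
print(hand_in())"
```

```text
clock: 40.75
position: [0.5169, 0.313, 0.2211]
ee_rot: [0.767, 0.642, -0.0, 0.0]
ft_force: [-0.7, -0.6, 0.5]
grip_width: 1.002
the job is handed in; nothing more can be done
None
```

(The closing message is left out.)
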